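# Offer the cover plate up to the flow cell

## Robot

A 6-joint arm with a two-finger parallel gripper is mounted at the origin on a cart in front of the work surface, level with it; the furniture and walls round the work are solid. World frame = base frame: x ahead of the robot, y to its left, z up, the work surface at z = 0. Lengths are in m, angles in rad, forces in N, time in s.
With the tool pointing down it reaches from about 0.35 to 0.85 m from the base axis. Payload 8.1 kg.
Tool frame: the origin (TCP) lies on the centre line of the jaws, within the pads' length; the fingertips stand 11 mm ahead of it and the grasp point (between the pads) lies 8 mm behind it (tip_reach is the z of the fingertips in the tool frame, in m); z points along the fingers, y is the direction in which the jaws open and shut (so a half turn about z gives the same grasp; the last joint's range is limited). The gripper opens to 93 mm and grips with 3 to 60 N. Pads are 15 mm wide; open, the fingers measure 128 mm over their backs; the gripper's body (75 mm by 188 mm) begins 65 mm behind the grasp point.
Start: joints at [1.239, 0.13, 1.488, -0, 1.523, -0.085], TCP at [0.147, 0.582, 0.206] pointing down, gripper open.
Joint ranges: [-2.96, 2.96], [-0.89, 2.26], [0.02, 2.5], [-1.34, 4.48], [0, 2.73], [-2.66, 2.66]. Speed limits (rad/s): [2.39, 2.39, 2.79, 3.14, 3.14, 3.14].

## Interface

Orientations are given as a rotation vector (axis times angle).
In Python, from plant import read_state, read_camera, camera_params, close_job, silhouettes, tip_of, tip_reach gives the robot as it stands.
- The arm moves only by the shell command python3 -m creep 'ROWS' [FORCE]. ROWS is JSON, a list of rows, each a list of 5 numbers: the shift along the tool's x, y, z in m, then the turn about the tool's z in rad, then the closure in counts, from 0 (fully open) to 255 (shut). In form: [[dx, dy, dz, twist, gripper], ...]. A call has 1 to 12 rows; each row shifts and turns the commanded pose from where the row before left it, along the tool's axes as they then stand; what a row does not reach is not made up. A row lasts 1/12 s, in which the tool goes at most 41.7 mm and 7.16 degrees, less where a joint would pass 70% of its speed; a pose out of reach is approached as far as the arm can. A call is refused whole if a number of a shift passes 0.0417 or a number of a turn 0.125, either way. A call with a gripper value outside its range is refused whole. The fingers move at their own pace and stop on an object; FORCE is the grip in N (left out, the last holds). Time passes only in rows, so rows that do not move let the fingers close. It gives the time, the measured TCP pose, the force and the opening at its end, in the units of the state.
- read_state(): the state, without advancing time (a new reading comes with each control period).
- read_camera(name): name is "side" or "top"; returns the picture (384x512x3 uint8, red, green, blue); there is no depth.
- camera_params(name): a dict with "fov_y" (degrees; the focal length in pixels is half the picture's height over the tangent of half this angle, whatever the lens; pixels are square), "cx", "cy" (the principal point, pixels), "position" and "rotation" of the camera in the world. Camera axes: x right, y down, z forward; pixel columns grow to the right and rows downward; lengths in m; the calibration is good to about 2 mm. A picture is of the moment at which its call begins. camera_params takes no time and is no camera call.
- close_job(): hands the job in, once; it reports no verdict.
Trained networks look in the newest picture that a camera, given by its name, has taken for a name from the list of things; names that differ only in an ending like _2 or _b are one class to them, and where a whole thing is asked for, a point or a joint stands for the part that bears it (a point fixed in the world has none). Each returns a list of dicts, best first, with "confidence" (0 to 1); they miss things now and then, are a little off and sometimes report something else, mostly with a low value. They report only what shows in the picture. A call takes as long as a camera call. They do not tell look-alikes from the thing itself.
- silhouettes(camera, query): "region" (384x512 bool, what is visible of it) and "pixel" ([column, row] in pixels, amid what is visible of it).
- tip_of(camera, query): "pixel" ([column, row] in pixels: a listed point, or the origin of a listed thing).
The state is a dict: "t": time; "q": joint angles; "dq": joint speeds; "joint_torque": joint torques, N m; "tool_pos": TCP position; "orientation": TCP orientation; "force": force on the tool from outside, world axes, zero at the start; "wrist_torque": the same for the moment, N m; "opening": finger opening in m.
Only numpy, scipy, OpenCV 4.12 (cv2) and the standard library are available. Lean on these libraries where they do the work, as an engineer would, in place of code of your own. Each camera call takes 0.05 s, during which the arm holds its last target.

## Task

First slide the carriage with the blue flow cell along its rail to the work station, where it clicks in beside the green mark, and let go of it. Then pick up the loose cover plate by its orange grip and hold it level, hovering about a centimetre above the cell, its four holes in line with the cell's four threaded holes so that screws could be started; finish while still holding it there. The cover must not touch the cell, and the other things on the bench stay where they are.

Things in the scene. Friction and masses are not known exactly. Their poses are not given: they have to be found in the camera images.
- rail: fixed slide on the bench, 280 mm long along its own y, 74 mm wide; origin at the middle of its underside on the bench. Two steel rods carry the carriage; the carriage travels along the slide's own -y. Small green block on its near (-x) edge marks the work station. Keep the arm clear of the tall instrument (up to 0.48 m high) that fills the bench to the left, beyond x = 0.44 m where y is over 0.25 m: swing round in front of it
- carriage (a joint): travel of the grey carriage (78 x 118 mm) along the slide, m: starts parked between 0 and 0.04, grows toward the slide's own -y, hard stop at 0.138. The work station is at 0.110, where a spring ball under the carriage's brass plunger (near edge) clicks between two small bumps, next to the green mark; it pulls the carriage in from about 3 mm either side. Sliding takes about 1 N, riding over a bump (about 5 mm before and after the station) about 5 N
- push_post (a point): centre of the square red post on the carriage, 14 x 14 mm, 50 mm tall (25 mm above and below this point; carriage deck 25 mm below), to push or pinch; its axes are the slide's. It stands 66 mm in the slide's +y from the centre of the cell; 27 mm of free space lie between it and the cell block, and its sides toward the slide's +-x are free, so pinch it across x
- cell_top (a point): centre of the top face of the blue cell block on the carriage, 76 (x) x 64 (y) mm, 30 mm high; this face is 60 mm above the bench. Its axes are the slide's, z up. The face has a round glass window and four threaded holes (9 mm brass inserts with a dark 5 mm middle) at x +-27, y +-21 mm
- cover: loose cover plate, aluminium, 76 (own x) x 64 (own y) x 5 mm, 0.2 kg, lying flat on the bench with a grip bar up; origin at the centre of its underside. It is symmetric: it fits the cell either way round (half turn), long side on long side
- cover_grip (a point): centre of the orange grip bar on top of the cover plate: bar 44 mm long along the plate's x, 14 mm wide along its y, 34 mm tall (top 17 mm above this point, plate's upper face 17 mm below); pinch it across its 14 mm. The plate's underside is 22 mm below this point
- cover_under (a point): centre of the cover plate's underside (plate axes, z up)
- cell_hole0 (a point): mouth of the front right (-x, -y) threaded hole, 5 mm wide, in the cell's top face, seen in the slide's axes
- cell_hole2 (a point): mouth of the back left (+x, +y) threaded hole, 5 mm wide, in the cell's top face, seen in the slide's axes
- cover_hole0 (a point): underside of the front right (-x, -y) hole, 10 mm wide, of the cover plate, in the plate's axes; the four holes are at x +-27, y +-21 mm from its centre
- cover_hole2 (a point): underside of the back left (+x, +y) hole, 10 mm wide, of the cover plate, in the plate's axes; the four holes are at x +-27, y +-21 mm from its centre
- screwdriver: red-handled screwdriver lying on the bench, 190 mm long, bystander; origin at the centre of its underside
- film_roll: white roll of sealing film standing on end, 62 mm across, 50 mm high, bystander; origin at the centre of its underside
- marker_red: red felt marker lying, 138 mm long, bystander; origin at the centre of its underside
- acid_bottle: brown bottle with red cap, 60 mm across, 135 mm high, bystander; origin at the centre of its underside
- standard_a: white bottle with white cap, 37 mm across, 88 mm high, bystander; origin at the centre of its underside
- standard_c: white bottle with green cap, 37 mm across, 88 mm high, bystander; origin at the centre of its underside
- timer: white bench timer, 39x68x62 mm, bystander; origin at the centre of its underside
There are look-alikes about, which are no part of the job. Leave any pink or yellow look-alike of the cover alone.

How it is judged:
On the way, in this order (a step that is already met when the one before it is completed fails the run):
1. the carriage rests clicked in at the work station, let go, with the cover still on the bench (value of joint carriage between 0.1075 and 0.1125 m and velocity of joint carriage between -0.005 and 0.005 m/s and contact force between rail and the arm below 0.1 N and contact force between rail and the fingers below 0.1 N and height (world z) of cover_under below 0.01 m), for 0.2 s.
2. the cover is lifted clear of the bench in the fingers (height (world z) of cover_under above 0.03 m and contact force between cover and the fingers above 1 N), for 0.2 s.
At the end, for the whole second after the job is handed in: The carriage stands at the work station (joint 0.110 within 2.5 mm) and the cover is held still in the fingers, touching nothing else, level within 0.07 rad, its underside 5 to 20 mm above the cell's top face, and its holes within 3 mm horizontally of the threaded holes (either way round) (value of joint carriage between 0.1075 and 0.1125 m and velocity of joint carriage between -0.005 and 0.005 m/s and ((horizontal distance between cover_hole0 and cell_hole0 below 0.003 m and horizontal distance between cover_hole2 and cell_hole2 below 0.003 m) or (horizontal distance between cover_hole0 and cell_hole2 below 0.003 m and horizontal distance between cover_hole2 and cell_hole0 below 0.003 m)) and z of cover_under in the frame of cell_top between 0.005 and 0.02 m and angle between cover_under's own z axis and vertical below 0.07 rad and linear speed of cover below 0.01 m/s and contact force between cover and the fingers above 1 N and contact force between cover and rail below 0.1 N); the arm keeps its last pose, push and grip.
It fails at once if the cover touches the cell or the slide (contact force between cover and rail above 1 N).
It fails at once if a bystander is moved by more than 30 mm (distance of any of screwdriver, film_roll, marker_red, acid_bottle, standard_a, standard_c, timer from where it was at the start of the episode above 0.03 m).
It also fails if it takes over 56 s, if anything falls off the work surface, if the arm or the gripper's body presses on something with over 40 N, if the wrist force passes 120 N, or if a joint passes its speed limit or range.

## Working session

There is one attempt and no reset: what is moved stays moved. The work goes in short steps, Python scripts to look and compute and a shell command to move; the robot and the scene stay as the last step left them, time stands still between calls to the robot, and variables do not carry over. Pictures are saved under pics/ and viewed, and the job is handed in when it is done.

```bash
ls; mkdir -p pics; python3 - <<'E'
from plant import *
import cv2,json
s=read_state()
for k,v in s.items(): print(k,v)
for n in("side","top"):
    print(n,camera_params(n)); cv2.imwrite(f"pics/{n}0.png",cv2.cvtColor(read_camera(n),cv2.COLOR_RGB2BGR))
E
```

```text
pics
t 0.0
q [ 1.23861866e+00  1.31142422e-01  1.48929765e+00 -2.66311284e-05
  1.52296763e+00 -8.53757601e-02]
dq [ 1.66236264e-05 -4.34460130e-04 -2.13610703e-04 -6.48029339e-04
  4.73454719e-05  1.79344365e-04]
joint_torque [ 6.33755262e-04 -5.59807241e+01 -4.91780734e+01  7.69659667e-02
  3.48845765e-02 -1.69011610e-04]
tool_pos [0.14636318 0.58126452 0.20458856]
orientation [-3.86647096e-01 -3.11735473e+00  2.79749881e-03]
force [-0.3247713  -0.48551465 -0.48130221]
wrist_torque [-0.00391069  0.0149584   0.01073825]
opening 0.09307764602133058
side {'fov_y': 44.91239620876539, 'cx': 254.64372663813285, 'cy': 191.98156155501255, 'position': array([0.08096179, 1.37012134, 1.12179044]), 'rotation': array([-0.50980122,  2.6124335 , -1.33329535])}
top {'fov_y': 42.61538644965663, 'cx': 253.16438736641211, 'cy': 195.48158749647286, 'position': array([0.35036266, 0.0199885 , 1.51259115]), 'rotation': array([-2.14550014,  2.10876549, -0.16445986])}
```

View pics/side0.png

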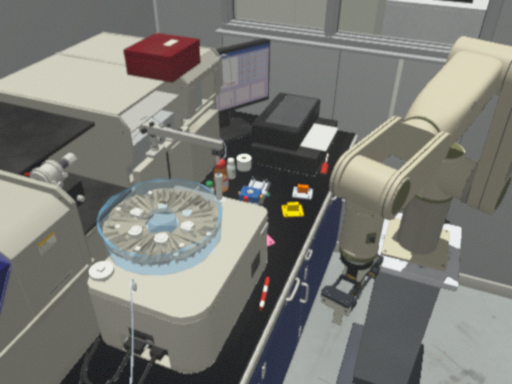

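View pics/top0.png

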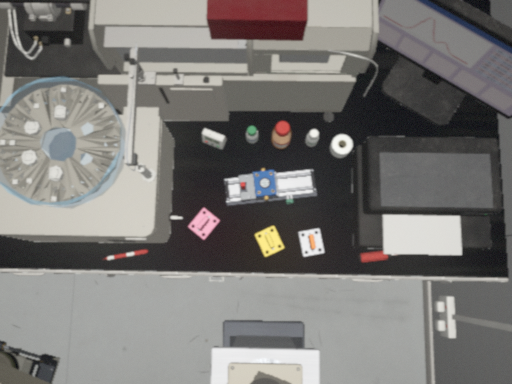

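The top view shows the slide with red post at (243,187), blue cell at (265,183) and green mark at (289,198). Cover candidates are the white/aluminium plate with orange grip (312,242), the yellow plate (269,240) and the pink plate (204,223). By the description I choose (312,242). The side view shows the same at (302,191), (292,210) and (270,241).

```bash
cat > h.py <<'E'
import numpy as np,cv2
from plant import *
from scipy.spatial.transform import Rotation as R
def cam(n):
    p=camera_params(n); f=192/np.tan(np.radians(p['fov_y']/2))
    return f,p['cx'],p['cy'],np.array(p['position']),R.from_rotvec(p['rotation']).as_matrix()
def back(n,px,z):
    f,cx,cy,o,M=cam(n); d=M@np.array([(px[0]-cx)/f,(px[1]-cy)/f,1]); return o+d*(z-o[2])/d[2]
def proj(n,P):
    f,cx,cy,o,M=cam(n); c=M.T@(np.array(P)-o); return np.array([cx+f*c[0]/c[2],cy+f*c[1]/c[2]])
def tri(pa,pb):
    A=[];b=[]
    for n,px in(("side",pa),("top",pb)):
        f,cx,cy,o,M=cam(n); d=M@np.array([(px[0]-cx)/f,(px[1]-cy)/f,1]); d/=np.linalg.norm(d)
        Q=np.eye(3)-np.outer(d,d); A.append(Q); b.append(Q@o)
    return np.linalg.lstsq(np.vstack(A),np.hstack(b),rcond=None)[0]
def save(n,im,name,crop=None,k=1):
    if crop: im=im[crop[1]:crop[3],crop[0]:crop[2]]
    im=cv2.resize(im,None,fx=k,fy=k,interpolation=cv2.INTER_CUBIC)
    cv2.imwrite(f"pics/{name}.png",cv2.cvtColor(im,cv2.COLOR_RGB2BGR))
E
python3 - <<'E'
from h import *
im=read_camera("top"); save("top",im,"top1",(190,150,350,270),5)
im=read_camera("side"); save("side",im,"side1",(190,140,350,260),5)
Z=dict(push_post=.055+.0,cell_top=.06,cover_grip=.022,cover=0.0,cell_hole0=.06,cell_hole2=.06,cover_hole0=0,cover_hole2=0,rail=0,cover_under=0,acid_bottle=0,standard_a=0,standard_c=0,timer=0,film_roll=0,marker_red=0,screwdriver=0)
for q,z in Z.items():
  for c in("top","side"):
    try:
      for d in tip_of(c,q)[:3]: print(q,c,np.round(d['pixel'],1),round(d['confidence'],2),np.round(back(c,d['pixel'],z),4))
    except Exception as e: print(q,e)
E
```

```text
push_post top [246.6 186.2] 0.77 [0.6258 0.063  0.055 ]
push_post top [307.3 141.3] 0.62 [ 0.7684 -0.1197  0.055 ]
push_post top [249.2 140.9] 0.51 [0.767  0.0579 0.055 ]
push_post side [245.7 200.2] 0.78 [0.6299 0.0671 0.055 ]
push_post side [210.9 200.6] 0.48 [0.7512 0.12   0.055 ]
cell_top top [263.  177.4] 0.81 [0.6526 0.014  0.06  ]
cell_top side [251.4 187.9] 0.61 [ 0.6377 -0.0095  0.06  ]
cell_top side [229.2 174.7] 0.48 [ 0.7567 -0.0608  0.06  ]
cover_grip top [311.6 243.8] 0.68 [ 0.4584 -0.1358  0.022 ]
cover_grip top [265.9 241.6] 0.67 [0.4626 0.0021 0.022 ]
cover_grip top [205.  219.5] 0.56 [0.5267 0.1887 0.022 ]
cover_grip side [289.5 201.4] 0.78 [ 0.4852 -0.0317  0.022 ]
cover_grip side [301.3 188.1] 0.65 [ 0.4691 -0.1355  0.022 ]
cover_grip side [262.2 234.7] 0.45 [0.5133 0.1931 0.022 ]
cover top [205.3 221.7] 0.92 [0.5224 0.1901 0.    ]
cover top [265.3 241.7] 0.88 [0.4639 0.0037 0.    ]
cover top [306.6 239.5] 0.71 [ 0.4728 -0.1228  0.    ]
cover side [298.6 191.7] 0.61 [ 0.4795 -0.1369  0.    ]
cover side [291.5 210.4] 0.61 [ 0.4678 -0.0075  0.    ]
cover side [266. 
[... 2232 characters left out ...]

standard_c side [230.2 176.9] 0.67 [ 0.7839 -0.1279  0.    ]
standard_c side [208.4 202.2] 0.48 [0.7903 0.0689 0.    ]
timer top [214.2 139.6] 0.55 [0.7854 0.1708 0.    ]
timer side [210.3 199.2] 0.25 [0.7921 0.0481 0.    ]
film_roll top [343.4 145.7] 0.61 [ 0.7714 -0.239   0.    ]
film_roll side [240.8 167.1] 0.53 [ 0.7724 -0.2164  0.    ]
marker_red top [124.3 253.9] 0.44 [0.4191 0.4352 0.    ]
marker_red side [263.9 293.6] 0.66 [0.416  0.4295 0.    ]
screwdriver top [387.7 253.4] 0.74 [ 0.4348 -0.3695  0.    ]
screwdriver top [253.9 176.8] 0.25 [0.6665 0.0423 0.    ]
screwdriver side [325.5 163.3] 0.44 [ 0.4331 -0.3915  0.    ]
screwdriver side [216.5 188.3] 0.3 [ 0.8018 -0.0293  0.    ]
```

View pics/top1.png

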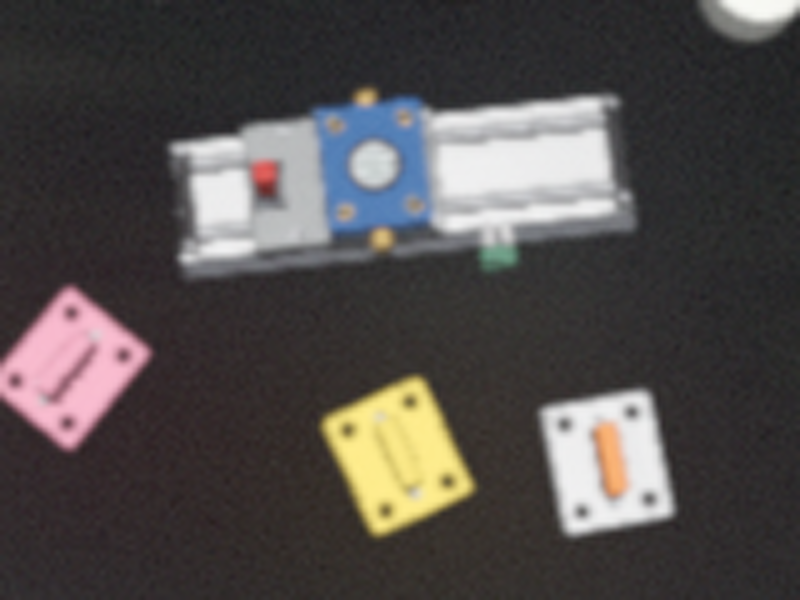

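View pics/side1.png

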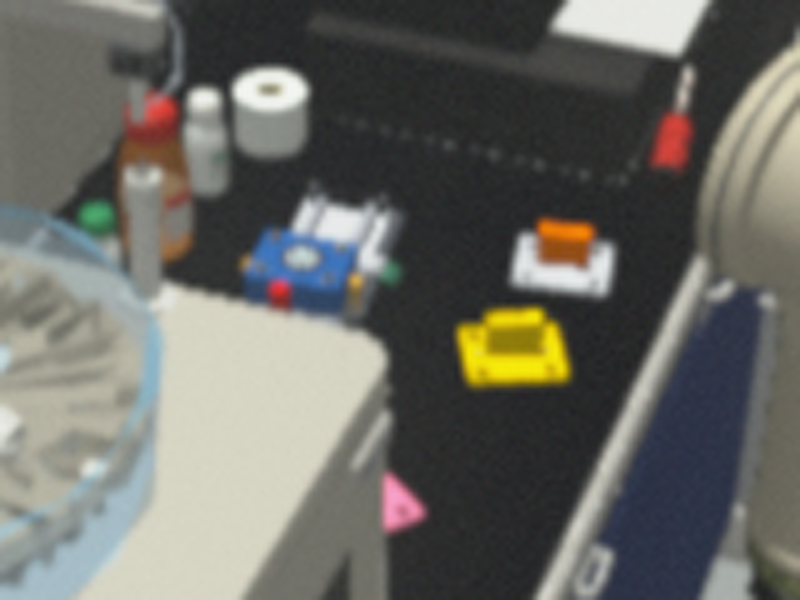

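The crops confirm the choice. The true cover is the aluminium plate with the orange bar, crop (607,462), which is pixel (311,242). The yellow and pink plates are separate. The cell, four brass holes and the post are clear. Next I refine the numbers.

```bash
cat > fit.py <<'E'
from h import *
from scipy.optimize import least_squares
def fitrect(n,pix,z,hx=.027,hy=.021,yaw0=0):
    P=np.array([back(n,p,z)[:2] for p in pix]); c=P.mean(0)
    L=np.array([[-hx,-hy],[hx,-hy],[hx,hy],[-hx,hy]])
    def f(v):
        a=v[2]; M=np.array([[np.cos(a),-np.sin(a)],[np.sin(a),np.cos(a)]]); W=L@M.T+v[:2]
        D=np.linalg.norm(W[:,None]-P[None],axis=2); i=D.argmin(1); return (W-P[i]).ravel()
    r=least_squares(f,[*c,yaw0]); return r.x,np.sqrt((r.fun**2).mean())
E
python3 - <<'E'
from fit import *
u=lambda q:np.array([(np.array(p)+.5)/5-.5 for p in q])
ch=u([(334,124),(404,117),(415,204),(345,211)])+[190,150]
cv=u([(565,424),(632,411),(649,499),(582,512)])+[190,150]
sc=u([(261,263),(318,246),(305,292),(362,270)])+[190,140]
print("cell top",fitrect("top",ch,.06)); print("cover top(z.005)",fitrect("top",cv,.005,yaw0=.15))
for n,p,z in(("cell",ch,.06),("cover",cv,.005)): print(n,[np.round(back("top",q,z)[:2],4) for q in p])
print("post top",back("top",u([(265,170)])[0]+[190,150],.08))
print("green",back("top",u([(499,254)])[0]+[190,150],.015))
print("bar top",back("top",u([(609,459)])[0]+[190,150],.039))
# rail corners
rc=u([(175,147),(617,101),(632,225),(185,272)])+[190,150]
print("rail",[np.round(back("top",q,.01)[:2],4) for q in rc])
E
```

```text
cell top (array([0.63740475, 0.00927119, 0.13012376]), np.float64(0.00028766691391800394))
cover top(z.005) (array([ 0.46543024, -0.13574199,  0.19693986]), np.float64(0.0002839816255098597))
cell [array([0.6615, 0.034 ]), array([ 0.6665, -0.0081]), array([ 0.6133, -0.0154]), array([0.6083, 0.0265])]
cover [array([ 0.4878, -0.1101]), array([ 0.4965, -0.1511]), array([ 0.443 , -0.1613]), array([ 0.4344, -0.1205])]
post top [0.62871768 0.07427179 0.08      ]
green [ 0.59098023 -0.06850528  0.015     ]
bar top [ 0.46426583 -0.1334338   0.039     ]
rail [array([0.656 , 0.1334]), array([ 0.6896, -0.1418]), array([ 0.6113, -0.1509]), array([0.5774, 0.125 ])]
```

```bash
cat > go.py <<'E'
import sys
from h import *
s=read_state(); M=R.from_rotvec(s['orientation']).as_matrix(); p=np.array(s['tool_pos'])
yaw=lambda v:np.degrees(np.arctan2(v[1],v[0]))
def info(): print("t",round(s['t'],2),"p",np.round(p,4),"q",np.round(s['q'],2),"F",np.round(s['force'],1),"op",round(s['opening'],4),"x",np.round(M[:,0],3),"y",np.round(M[:,1],3),"z",np.round(M[:,2],3),"yawY",round(yaw(M[:,1]),2))
def to(t,ya=None):
    d=M.T@(np.array(t)-p); print("tool shift",np.round(d,4))
    if ya is not None:
        a=(ya-yaw(M[:,1])); a=(a+90)%180-90; print("world turn deg",round(a,2),"twist rad (tool z down => minus)",round(-np.radians(a),4))
E
python3 - <<'E'
from go import *
info(); to([.30,.25,.2],7.4)
E
```

```text
t 1.9 p [0.1466 0.5818 0.2056] q [ 1.24  0.13  1.49  0.    1.52 -0.09] F [ 0.2  0.4 -0. ] op 0.0932 x [-0.97   0.244  0.   ] y [ 0.244  0.97  -0.   ] z [-0. -0. -1.] yawY 75.86
tool shift [-0.2299 -0.2843  0.0056]
world turn deg -68.46 twist rad (tool z down => minus) 1.1948
```

```bash
python3 -m creep '[[-0.0192,-0.0237,0,0,0],[-0.0192,-0.0237,0,0,0],[-0.0192,-0.0237,0,0,0],[-0.0192,-0.0237,0,0,0],[-0.0192,-0.0237,0,0,0],[-0.0192,-0.0237,0,0,0],[-0.0192,-0.0237,0,0,0],[-0.0192,-0.0237,0,0,0],[-0.0192,-0.0237,0,0,0],[-0.0192,-0.0237,0,0,0],[-0.0192,-0.0237,0,0,0],[-0.0192,-0.0237,0,0,0]]' 20
python3 - <<'E'
from go import *
info(); to([.40,.08,.2],7.4)
E
```

```text
t: 2.9
tool_pos: [0.3008, 0.2485, 0.2059]
orientation: [0.386, 3.117, 0.001]
force: [1.2, 0.0, -0.1]
opening: 0.093
t 2.9 p [0.3008 0.2485 0.2059] q [ 0.56 -0.47  2.02 -0.    1.59 -0.77] F [ 1.2  0.  -0.1] op 0.093 x [-0.97   0.244 -0.001] y [0.244 0.97  0.001] z [ 0.001  0.    -1.   ] yawY 75.88
tool shift [-0.1373 -0.1392  0.0059]
world turn deg -68.48 twist rad (tool z down => minus) 1.1952
```

Next I move to in front of the rail at (0.40, 0.08), then twist.

```bash
python3 -m creep '[[-0.02288,-0.0232,0,0,0],[-0.02288,-0.0232,0,0,0],[-0.02288,-0.0232,0,0,0],[-0.02288,-0.0232,0,0,0],[-0.02288,-0.0232,0,0,0],[-0.02288,-0.0232,0,0,0]]' && python3 -m creep '[[0,0,0,0.1195,0],[0,0,0,0.1195,0],[0,0,0,0.1195,0],[0,0,0,0.1195,0],[0,0,0,0.1195,0],[0,0,0,0.1195,0],[0,0,0,0.1195,0],[0,0,0,0.1195,0],[0,0,0,0.1195,0],[0,0,0,0.1195,0]]'
python3 - <<'E'
from go import *
info(); to([.6287,.0745,.15],7.4)
E
```

```text
t: 3.4
tool_pos: [0.4003, 0.0797, 0.206]
orientation: [0.387, 3.117, 0.0]
force: [0.3, 0.3, 0.4]
opening: 0.093
t: 4.23
tool_pos: [0.3997, 0.0812, 0.2058]
orientation: [2.081, 2.354, 0.0]
force: [0.3, -0.6, -0.0]
opening: 0.0931
t 4.23 p [0.3997 0.0812 0.2058] q [ 0.07 -0.42  1.98 -0.    1.57 -0.05] F [ 0.3 -0.6 -0. ] op 0.0931 x [-0.123  0.992 -0.   ] y [0.992 0.123 0.   ] z [ 0.  0. -1.] yawY 7.05
tool shift [-0.0348  0.2265  0.0559]
world turn deg 0.35 twist rad (tool z down => minus) -0.0061
```

```bash
python3 -m creep '[[-0.0044,0.0283,0.007,0,0],[-0.0044,0.0283,0.007,0,0],[-0.0044,0.0283,0.007,0,0],[-0.0044,0.0283,0.007,0,0],[-0.0044,0.0283,0.007,0,0],[-0.0044,0.0283,0.007,0,0],[-0.0044,0.0283,0.007,0,0],[-0.0044,0.0283,0.007,0,0],[0,0,0,0,0],[0,0,0,0,0]]'
python3 - <<'E'
from go import *
info(); to([.6287,.0745,.057],7.4)
save("side",read_camera("side"),"side2",(190,120,350,240),5)
save("top",read_camera("top"),"top2",(190,120,350,240),5)
print(proj("top",p),proj("side",p))
E
```

```text
t: 5.07
tool_pos: [0.6284, 0.0752, 0.1474]
orientation: [-2.072, -2.358, 0.004]
force: [-1.2, 0.6, 0.4]
opening: 0.0932
t 5.07 p [0.6284 0.0752 0.1474] q [ 0.04  0.25  1.46 -0.    1.44 -0.09] F [-1.2  0.6  0.4] op 0.0932 x [-0.128  0.992  0.   ] y [ 0.992  0.128 -0.004] z [-0.004 -0.    -1.   ] yawY 7.37
tool shift [-0.0008  0.0005  0.0904]
world turn deg 0.03 twist rad (tool z down => minus) -0.0005
[241.45652183 179.13014523] [245.15467321 181.47050237]
```

View pics/side2.png

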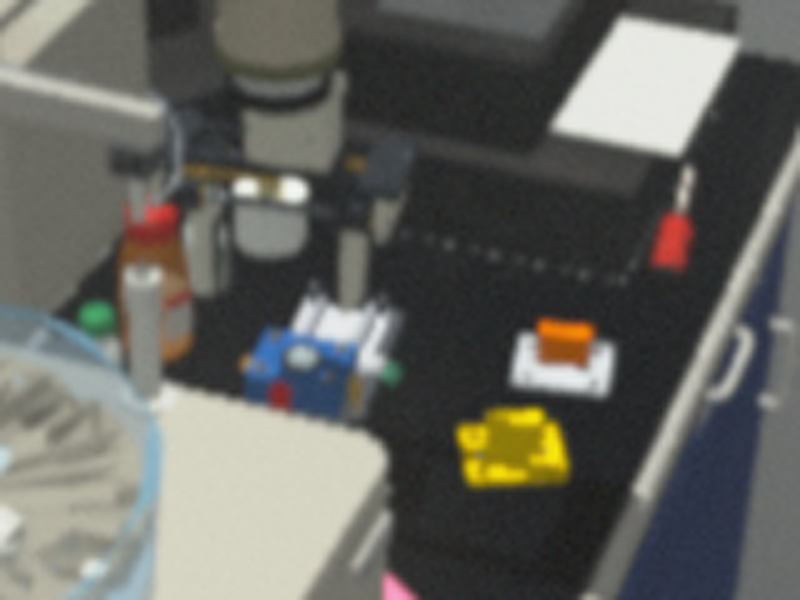

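View pics/top2.png

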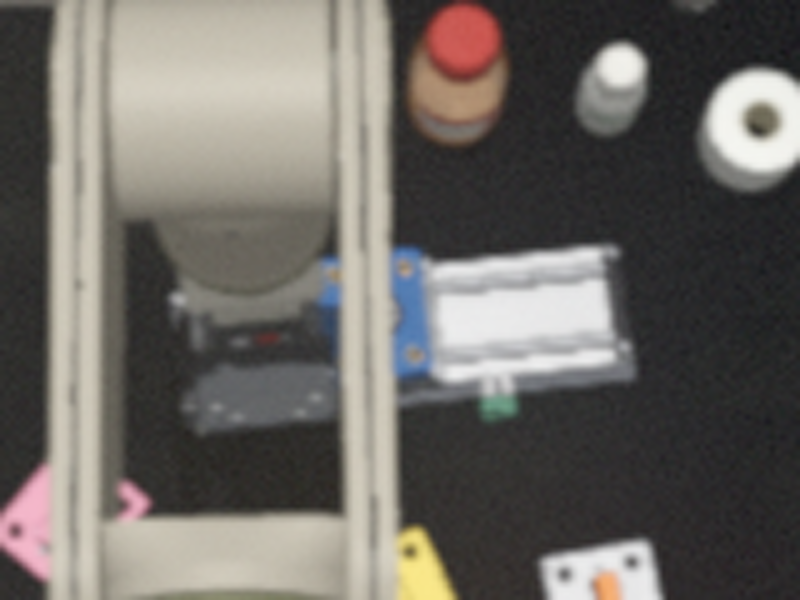

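The gripper straddles the red post, which is visible through the jaws at top crop (268,338). The side view shows the fingers at (355,265) and (205,255). The bench is otherwise unchanged, so I descend and pinch.

```bash
python3 -m creep '[[-0.0008,0,0.025,0,0],[0,0,0.025,0,0],[0,0,0.025,0,0],[0,0,0.015,0,0],[0,0,0,0,0]]' && python3 -m creep '[[0,0,0,0,120],[0,0,0,0,160],[0,0,0,0,200],[0,0,0,0,255],[0,0,0,0,255],[0,0,0,0,255],[0,0,0,0,255],[0,0,0,0,255]]' 20
python3 - <<'E'
from go import *
info()
E
```

```text
t: 5.58
tool_pos: [0.6254, 0.0747, 0.0567]
orientation: [-2.071, -2.358, 0.005]
force: [-0.8, 0.0, -0.7]
opening: 0.0929
t: 6.25
tool_pos: [0.6288, 0.0747, 0.0597]
orientation: [2.074, 2.36, 0.0]
force: [-0.1, 0.2, 0.4]
opening: 0.0444
t 6.25 p [0.6288 0.0747 0.0597] q [ 0.04  0.33  1.53 -0.    1.28 -0.09] F [-0.1  0.2  0.4] op 0.0444 x [-0.129  0.992 -0.   ] y [0.992 0.129 0.   ] z [ 0. -0. -1.] yawY 7.39
```

```bash
python3 -m creep '[[0,0,0,0,255],[0,0,0,0,255],[0,0,0,0,255],[0,0,0,0,255],[0,0,0,0,255],[0,0,0,0,255],[0,0,0,0,255],[0,0,0,0,255]]' 20
python3 - <<'E'
from go import *
info()
E
```

```text
t: 6.92
tool_pos: [0.6294, 0.0747, 0.0596]
orientation: [2.073, 2.359, 0.001]
force: [4.4, -0.3, -3.8]
opening: 0.0135
t 6.92 p [0.6294 0.0747 0.0596] q [ 0.04  0.33  1.53  0.    1.28 -0.09] F [ 4.4 -0.3 -3.8] op 0.0135 x [-0.129  0.992 -0.   ] y [0.992 0.129 0.001] z [ 0.001  0.    -1.   ] yawY 7.39
```

The pinch reads 13.5 mm, which matches the 14 mm post. Next I slide along −x of the tool, which is the slide's −y.

```bash
python3 -m creep '[[-0.004,0,0,0,255],[-0.006,0,0,0,255],[-0.006,0,0,0,255],[-0.006,0,0,0,255],[-0.006,0,0,0,255],[-0.006,0,0,0,255],[-0.006,0,0,0,255],[-0.006,0,0,0,255],[-0.004,0,0,0,255],[0,0,0,0,255]]'
python3 - <<'E'
from go import *
info()
im=read_camera("side");save("side",im,"side3",(190,120,350,240),5)
im=read_camera("top");save("top",im,"top3",(190,120,350,240),5)
for q in("cell_top","cell_hole0","push_post"):
  for c in("top","side"):
    for d in tip_of(c,q)[:4]: print(q,c,np.round(d['pixel'],1),round(d['confidence'],2),np.round(back(c,d['pixel'],.06),4))
E
```

```text
t: 7.75
tool_pos: [0.6358, 0.0243, 0.0596]
orientation: [2.074, 2.359, 0.001]
force: [5.5, -0.2, -3.7]
opening: 0.014
t 7.75 p [0.6358 0.0243 0.0596] q [-0.04  0.33  1.53 -0.    1.28 -0.17] F [ 5.5 -0.2 -3.7] op 0.014 x [-0.128  0.992 -0.   ] y [0.992 0.128 0.001] z [ 0.001 -0.    -1.   ] yawY 7.36
cell_top top [280.4 180.4] 0.74 [ 0.6442 -0.0384  0.06  ]
cell_top side [255.2 183. ] 0.8 [ 0.6364 -0.0465  0.06  ]
cell_hole0 top [272.6 173.5] 0.86 [ 0.665  -0.0148  0.06  ]
cell_hole0 top [289.4 188.6] 0.67 [ 0.6196 -0.0656  0.06  ]
cell_hole0 top [341.1 143.2] 0.3 [ 0.7625 -0.2219  0.06  ]
cell_hole0 side [247.1 189.3] 0.93 [0.6497 0.0057 0.06  ]
cell_hole0 side [261.4 182.6] 0.9 [ 0.6145 -0.0586  0.06  ]
push_post top [261.6 185.5] 0.79 [0.6277 0.0178 0.06  ]
push_post side [249.5 194.7] 0.73 [0.6274 0.0351 0.06  ]
push_post side [220.3 189.5] 0.44 [0.746  0.0471 0.06  ]
push_post side [210.5 201.2] 0.21 [0.7478 0.1299 0.06  ]
```

View pics/side3.png

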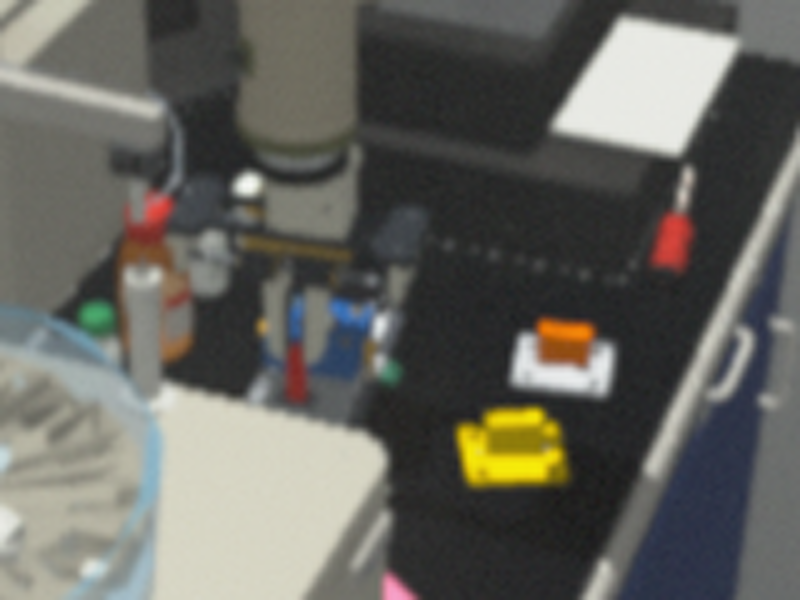

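View pics/top3.png

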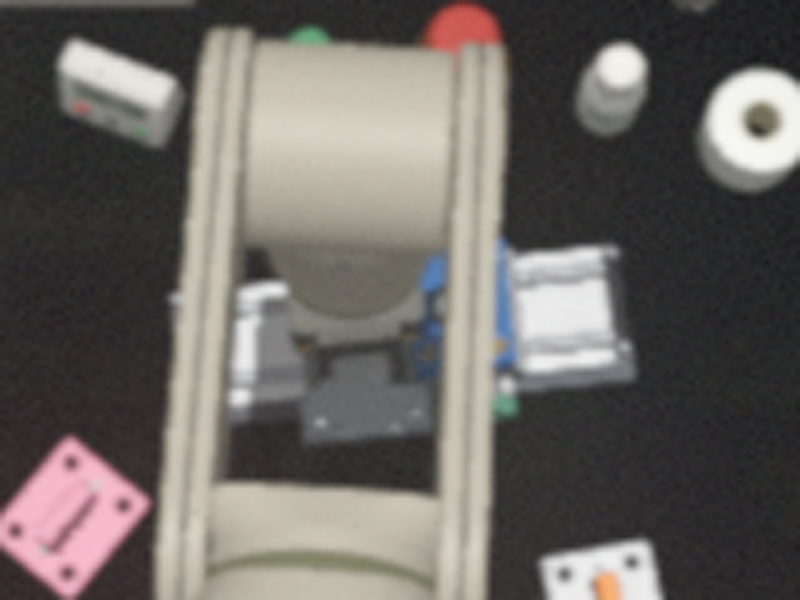

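The carriage follows. The post is in the jaws, and the cell's right edge has moved from top crop 428 to 512, about 50 mm. The last part goes in small steps, feeling for the bump.

```bash
python3 -m creep '[[-0.004,0,0,0,255],[-0.004,0,0,0,255],[-0.003,0,0,0,255]]' | grep -E 'pos|force'
python3 -m creep '[[-0.001,0,0,0,255]]' | grep -E 'pos|force'
python3 -m creep '[[-0.001,0,0,0,255]]' | grep -E 'pos|force'
python3 -m creep '[[-0.001,0,0,0,255]]' | grep -E 'pos|force'
python3 -m creep '[[-0.001,0,0,0,255]]' | grep -E 'pos|force'
python3 -m creep '[[-0.001,0,0,0,255]]' | grep -E 'pos|force'
```

```text
tool_pos: [0.6372, 0.0143, 0.0596]
force: [5.4, 1.8, -4.1]
tool_pos: [0.6373, 0.0131, 0.0596]
force: [5.1, 1.9, -2.8]
tool_pos: [0.6374, 0.0127, 0.0596]
force: [3.9, 5.0, -3.4]
tool_pos: [0.6374, 0.0124, 0.0596]
force: [3.6, 7.7, -3.1]
tool_pos: [0.6374, 0.0122, 0.0596]
force: [3.6, 10.2, -1.9]
tool_pos: [0.6375, 0.0119, 0.0596]
force: [3.1, 12.7, -1.7]
```

```bash
python3 -m creep '[[-0.001,0,0,0,255]]' | grep -E 'pos|force'
python3 -m creep '[[-0.001,0,0,0,255]]' | grep -E 'pos|force'
python3 - <<'E'
from go import *
info()
im=read_camera("side");save("side",im,"side4",(210,140,310,215),8)
im=read_camera("top");save("top",im,"top4",(190,120,350,240),5)
E
```

```text
tool_pos: [0.6375, 0.0117, 0.0596]
force: [3.6, 15.3, -1.0]
tool_pos: [0.6376, 0.0109, 0.0596]
force: [2.8, 12.9, -2.6]
t 8.98 p [0.6376 0.0109 0.0596] q [-0.07  0.34  1.52  0.01  1.28 -0.2 ] F [ 2.8 12.9 -2.6] op 0.0135 x [-0.13   0.992  0.005] y [0.992 0.13  0.001] z [ 0.     0.005 -1.   ] yawY 7.46
```

View pics/side4.png

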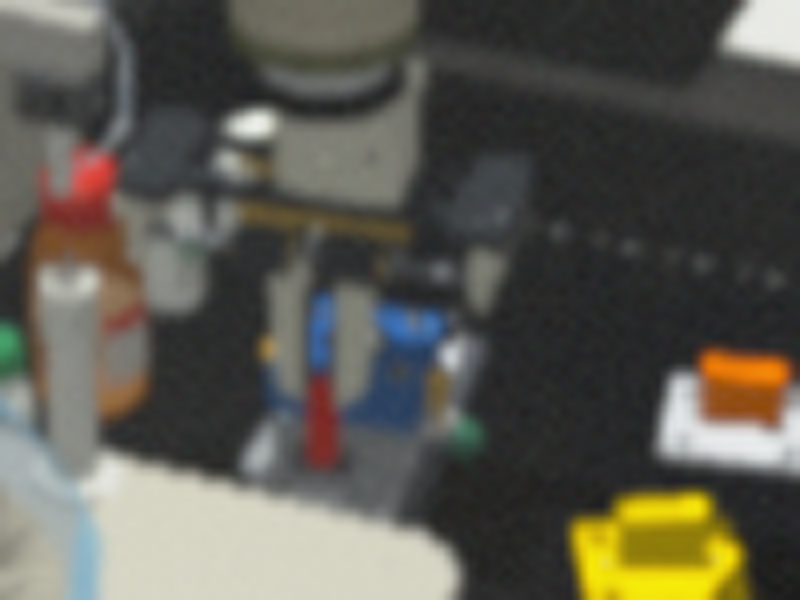

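View pics/top4.png

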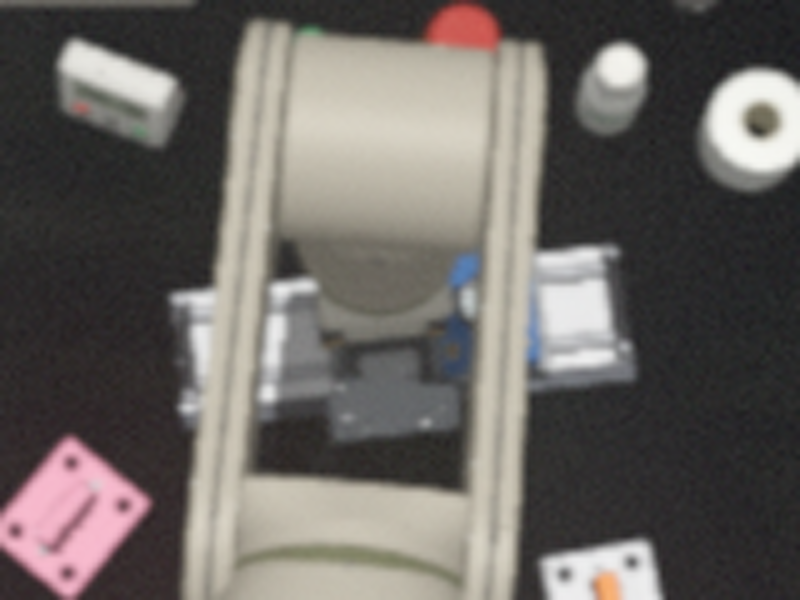

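It is clear of the bottle. The resistance peaked at 15 N and is falling, so the carriage is riding over the bump. I continue.

```bash
for i in 1; do python3 -m creep '[[-0.001,0,0,0,255]]' | grep -E 'pos|force'
python3 -m creep '[[-0.001,0,0,0,255]]' | grep -E 'pos|force'
python3 -m creep '[[0,0,0,0,255]]' | grep -E 'pos|force'
python3 -m creep '[[0,0,0,0,255]]' | grep -E 'pos|force'; done
```

```text
tool_pos: [0.6379, 0.0086, 0.0596]
force: [4.5, 8.0, -2.8]
tool_pos: [0.6381, 0.0071, 0.0597]
force: [3.9, 4.7, -2.5]
tool_pos: [0.6382, 0.0062, 0.0597]
force: [5.1, 1.9, -3.3]
tool_pos: [0.6382, 0.0059, 0.0596]
force: [4.6, 2.0, -4.0]
```

It dropped through the bump. By the bump position (y ≈ 0.0115 − 5 mm) the post is now at the station. I release and let the detent centre it.

```bash
python3 -m creep '[[0,0,0,0,200],[0,0,0,0,0],[0,0,0,0,0],[0,0,0,0,0],[0,0,0,0,0],[0,0,0,0,0],[0,0,0,0,0],[0,0,0,0,0],[0,0,0,0,0]]' && python3 -m creep '[[0,0,-0.01,0,0],[0,0,-0.03,0,0],[0,0,-0.04,0,0],[0,0,-0.04,0,0],[0,-0.03,0,0,0],[0,-0.04,0,0,0],[0,-0.04,0,0,0],[0,-0.04,0,0,0],[0,-0.04,0,0,0],[0,0,0,0,0]]'
python3 - <<'E'
from go import *
info(); to([.4643,-.1345,.20],101.3)
im=read_camera("side");save("side",im,"side5",(210,140,310,215),8)
im=read_camera("top");save("top",im,"top5",(230,150,350,240),6)
E
```

```text
t: 10.17
tool_pos: [0.6377, 0.0052, 0.0596]
orientation: [-2.074, -2.36, 0.0]
force: [-0.2, -0.0, -0.1]
opening: 0.0687
t: 11.0
tool_pos: [0.4423, -0.0191, 0.1784]
orientation: [-2.072, -2.357, 0.004]
force: [0.1, -0.1, -0.3]
opening: 0.0929
t 11.0 p [ 0.4423 -0.0191  0.1784] q [-0.16 -0.29  1.94 -0.    1.5  -0.29] F [ 0.1 -0.1 -0.3] op 0.0929 x [-0.128  0.992  0.001] y [ 0.992  0.128 -0.004] z [-0.004 -0.    -1.   ] yawY 7.38
tool shift [-0.1172  0.0069 -0.0217]
world turn deg -86.08 twist rad (tool z down => minus) 1.5024
```

View pics/side5.png

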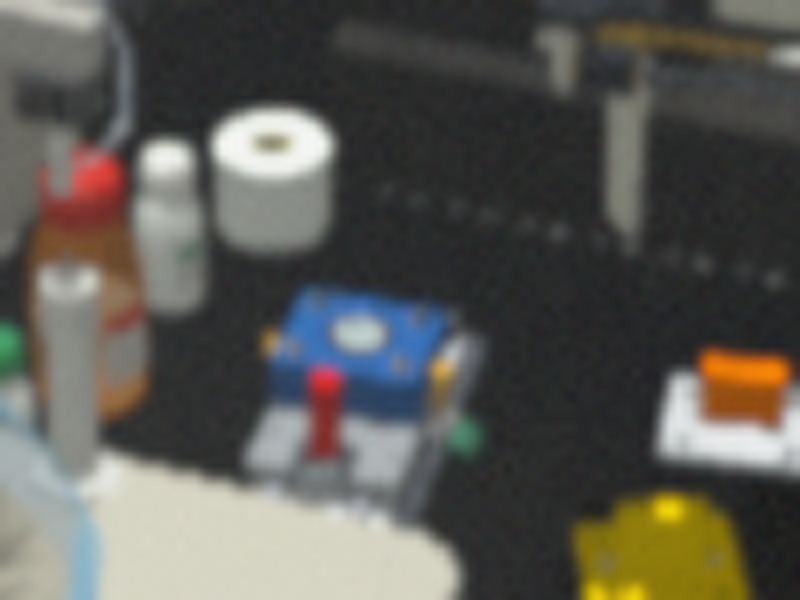

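View pics/top5.png

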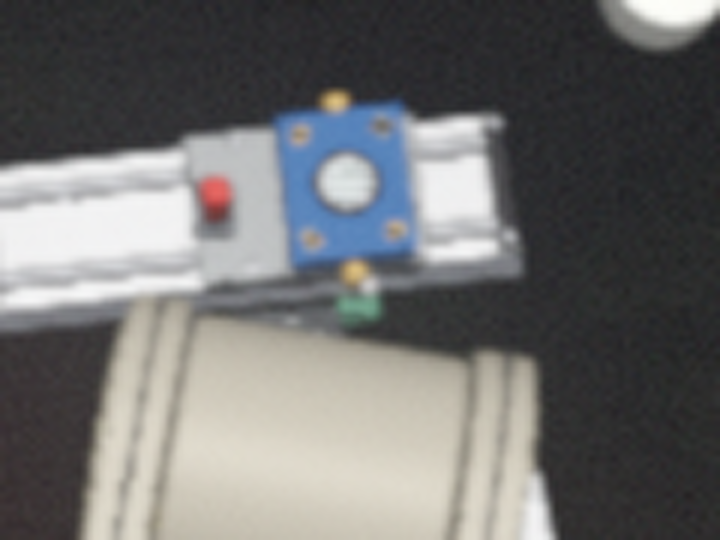

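The carriage stands with its brass plunger (354,272) directly beside the green mark (360,305). The fingers are clear. I measure the cell at the station in both views.

```bash
python3 - <<'E'
from fit import *
u=lambda q,k,o:np.array([(np.array(p)+.5)/k-.5+o for p in q])
ch=u([(299,134),(381,125),(396,229),(313,239)],6,np.array([230,150]))
print("cell top cam",fitrect("top",ch,.06,yaw0=.13),np.round([back("top",q,.06)[:2] for q in ch],4).tolist())
print("window",back("top",u([(348,182)],6,np.array([230,150]))[0],.06))
sh=u([(319,302),(424,315),(290,346),(401,362)],8,np.array([210,140]))
print("cell side cam",fitrect("side",sh,.06,yaw0=.13),np.round([back("side",q,.06)[:2] for q in sh],4).tolist())
print("window s",back("side",u([(358,334)],8,np.array([210,140]))[0],.06))
print("post",back("top",u([(215,191)],6,np.array([230,150]))[0],.08))
pl=back("top",u([(354,272)],6,np.array([230,150]))[0],.04);g=back("top",u([(360,305)],6,np.array([230,150]))[0],.015)
print(pl,g,(pl-g)@[-.13,.9915,0])
E
```

```text
cell top cam (array([ 0.64623548, -0.05962897,  0.13844416]), np.float64(0.00020053118182557014)) [[0.6702, -0.0352], [0.6755, -0.0764], [0.6225, -0.0841], [0.6167, -0.0427]]
window [ 0.64603205 -0.06001495  0.06      ]
cell side cam (array([ 0.64481656, -0.05860266,  0.12663585]), np.float64(0.001358083096246004)) [[0.673, -0.075], [0.6195, -0.0845], [0.6715, -0.0333], [0.6152, -0.0416]]
window s [ 0.64406222 -0.05608157  0.06      ]
post [0.63638687 0.00673432 0.08      ]
[ 0.60376151 -0.06445295  0.04      ] [ 0.59093749 -0.06906935  0.015     ] 0.002910033685737518
```

The plunger-to-green estimate hints the carriage may be about 2.9 mm short. I compare close-ups before (when the bumps were visible) and now.

```bash
python3 - <<'E'
from h import *
# before: top0 full picture; now: average of 4 frames
b=cv2.cvtColor(cv2.imread("pics/top0.png"),cv2.COLOR_BGR2RGB)
n=np.mean([read_camera("top").astype(float) for _ in range(4)],0).astype(np.uint8)
cv2.imwrite("pics/top_now.png",cv2.cvtColor(n,cv2.COLOR_RGB2BGR))
c=(270,175,310,210)
f=lambda im:cv2.resize(im[c[1]:c[3],c[0]:c[2]],None,fx=14,fy=8*14//8,interpolation=cv2.INTER_CUBIC)
o=np.vstack([f(b),f(n)]); o=cv2.resize(o,None,fx=.6,fy=.6,interpolation=cv2.INTER_AREA)
cv2.imwrite("pics/cmp.png",cv2.cvtColor(o,cv2.COLOR_RGB2BGR)); print(o.shape)
E
```

```text
(588, 336, 3)
```

View pics/cmp.png

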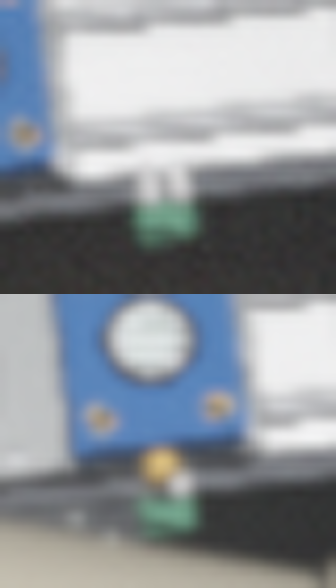

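Both images put the plunger (160,171) about 5–7 px left of the bump midpoint (165,185), or roughly 2 mm short. That is too close to the 2.5 mm limit, so I'll re-pinch the post and feel where the detent is.

```bash
python3 - <<'E'
from go import *
info(); to([.638,.0062,.058],7.4)
E
python3 -m creep '[[0,0.038,0,0,0],[0,0.04,0,0,0],[0,0.04,0,0,0],[0,0.04,0,0,0],[0,0.037,0,0,0],[0,0,0,0,0],[0,0,0.04,0,0],[0,0,0.04,0,0],[0,0,0.038,0,0],[0,0,0,0,0]]'
python3 - <<'E'
from go import *
info(); to([.638,.0062,.058],7.4)
E
```

```text
t 11.3 p [ 0.4507 -0.0192  0.1804] q [-0.16 -0.27  1.92  0.    1.5  -0.29] F [ 0.1 -0.8 -0.1] op 0.093 x [-0.129  0.992 -0.   ] y [0.992 0.129 0.001] z [ 0.001 -0.    -1.   ] yawY 7.4
tool shift [0.0011 0.1889 0.1227]
world turn deg -0.0 twist rad (tool z down => minus) 0.0
t: 12.13
tool_pos: [0.6366, 0.0066, 0.0508]
orientation: [-2.065, -2.351, 0.015]
force: [-1.9, -0.1, -2.1]
opening: 0.0934
t 12.13 p [0.6366 0.0066 0.0508] q [-0.07  0.36  1.51 -0.    1.29 -0.2 ] F [-1.9 -0.1 -2.1] op 0.0934 x [-0.129  0.992  0.003] y [ 0.992  0.129 -0.015] z [-0.016  0.001 -1.   ] yawY 7.41
tool shift [-0.0005  0.0013 -0.0072]
world turn deg -0.01 twist rad (tool z down => minus) 0.0002
```

```bash
python3 -m creep '[[0,0.0005,0,0,100],[0,0,0,0,255],[0,0,0,0,255],[0,0,0,0,255],[0,0,0,0,255],[0,0,0,0,255],[0,0,0,0,255],[0,0,0,0,255],[0,0,0,0,255],[0,0,0,0,255],[0,0,0,0,255],[0,0,0,0,255]]' 20
python3 -m creep '[[0,0,0,0,255],[0,0,0,0,255]]'|grep -E "pos|for|ope"
python3 -m creep '[[-0.0007,0,0,0,255],[0,0,0,0,255]]'|grep -E "pos|for"
python3 -m creep '[[-0.0007,0,0,0,255],[0,0,0,0,255]]'|grep -E "pos|for"
python3 -m creep '[[-0.0007,0,0,0,255],[0,0,0,0,255]]'|grep -E "pos|for"
```

```text
t: 13.13
tool_pos: [0.6405, 0.0056, 0.0613]
orientation: [-2.071, -2.357, 0.007]
force: [-25.3, -3.3, 15.5]
opening: 0.0178
tool_pos: [0.6384, 0.0054, 0.0612]
force: [-23.4, -2.8, 17.1]
opening: 0.014
tool_pos: [0.6385, 0.0048, 0.0612]
force: [-22.9, -2.3, 16.8]
tool_pos: [0.6385, 0.004, 0.0612]
force: [-22.9, -2.7, 16.0]
tool_pos: [0.6387, 0.0031, 0.0612]
force: [-22.1, -3.6, 16.8]
```

The force along the slide is negative, so the detent is pulling the carriage on. It was indeed short. I relieve the sideways load and keep feeling.

```bash
python3 -m creep '[[0,-0.002,0,0,255],[0,0,0.001,0,255],[0,0,0,0,255]]'|grep -E "pos|for|ope"
python3 -m creep '[[-0.0007,0,0,0,255],[0,0,0,0,255]]'|grep -E "pos|for"
python3 -m creep '[[-0.0007,0,0,0,255],[0,0,0,0,255]]'|grep -E "pos|for"
python3 -m creep '[[-0.0007,0,0,0,255],[0,0,0,0,255]]'|grep -E "pos|for"
```

```text
tool_pos: [0.6387, 0.003, 0.0612]
force: [-16.4, -1.6, 15.4]
opening: 0.0136
tool_pos: [0.6388, 0.0024, 0.0612]
force: [-17.2, -2.0, 15.5]
tool_pos: [0.6388, 0.002, 0.0612]
force: [-17.4, -0.8, 15.5]
tool_pos: [0.6388, 0.0017, 0.0612]
force: [-17.4, 1.3, 17.0]
```

The resistance starts rising at about y=0.002. I feel the other side as well and will take the middle.

```bash
f(){ grep -E "pos|for" | tr '\n' ' '; echo; }
python3 -m creep '[[-0.0007,0,0,0,255],[0,0,0,0,255]]'|f
python3 -m creep '[[-0.0007,0,0,0,255],[0,0,0,0,255]]'|f
python3 -m creep '[[0.002,0,0,0,255],[0,0,0,0,255]]'|f
python3 -m creep '[[0.001,0,0,0,255],[0,0,0,0,255]]'|f
python3 -m creep '[[0.001,0,0,0,255],[0,0,0,0,255]]'|f
python3 -m creep '[[0.001,0,0,0,255],[0,0,0,0,255]]'|f
python3 -m creep '[[0.001,0,0,0,255],[0,0,0,0,255]]'|f
python3 -m creep '[[0.001,0,0,0,255],[0,0,0,0,255]]'|f
python3 -m creep '[[0.001,0,0,0,255],[0,0,0,0,255]]'|f
python3 -m creep '[[0.001,0,0,0,255],[0,0,0,0,255]]'|f
```

```text
tool_pos: [0.6389, 0.0015, 0.0612] force: [-17.3, 2.6, 16.8] 
tool_pos: [0.6389, 0.0013, 0.0612] force: [-17.6, 4.4, 16.3] 
tool_pos: [0.6388, 0.0022, 0.0612] force: [-16.8, -1.3, 15.5] 
tool_pos: [0.6387, 0.0027, 0.0612] force: [-16.7, -1.4, 15.4] 
tool_pos: [0.6387, 0.0032, 0.0612] force: [-17.2, -4.1, 14.6] 
tool_pos: [0.6386, 0.0035, 0.0612] force: [-16.5, -6.5, 14.5] 
tool_pos: [0.6386, 0.0038, 0.0612] force: [-16.1, -7.9, 14.7] 
tool_pos: [0.6386, 0.0041, 0.0612] force: [-15.8, -10.9, 14.0] 
tool_pos: [0.6385, 0.0043, 0.0612] force: [-14.2, -14.2, 14.1] 
tool_pos: [0.6384, 0.0054, 0.0612] force: [-15.0, -12.1, 14.0]
```

```bash
python3 - <<'E'
from go import *
info()
n=np.mean([read_camera("top").astype(float) for _ in range(4)],0).astype(np.uint8)
cv2.imwrite("pics/top_b.png",cv2.cvtColor(n,cv2.COLOR_RGB2BGR))
m=cv2.cvtColor(cv2.imread("pics/top_now.png"),cv2.COLOR_BGR2RGB)
c=(260,165,320,210); f=lambda im:cv2.resize(im[c[1]:c[3],c[0]:c[2]],None,fx=6.5,fy=6.5,interpolation=cv2.INTER_CUBIC)
o=np.vstack([f(m),f(n)]); cv2.imwrite("pics/cmp2.png",cv2.cvtColor(o,cv2.COLOR_RGB2BGR)); print(o.shape)
E
```

```text
t 16.22 p [0.6384 0.0054 0.0612] q [-0.07  0.34  1.51 -0.01  1.29 -0.19] F [-15.  -12.1  14. ] op 0.0136 x [-0.127  0.992 -0.004] y [ 0.992  0.127 -0.006] z [-0.005 -0.005 -1.   ] yawY 7.31
(584, 390, 3)
```

View pics/cmp2.png

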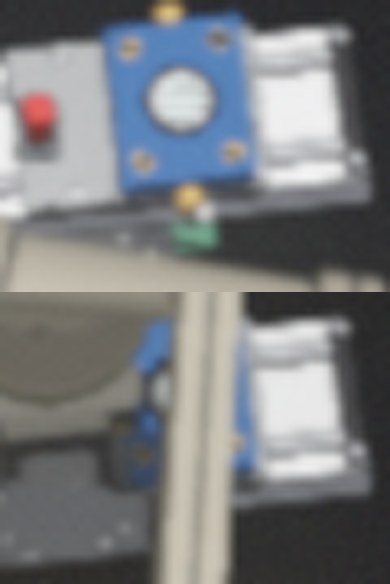

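```bash
cat > edge.py <<'E'
import cv2,numpy as np
def edge(fn):
    im=cv2.imread(fn).astype(float); out=[]
    for r in range(181,189):
        red=im[r,294:305,2]; red=red-0; lo,hi=red[:3].min(),red[-4:].max(); t=(lo+hi)/2
        i=np.where(red>t)[0][0]; out.append(294+i-1+(t-red[i-1])/(red[i]-red[i-1]) if i>0 else np.nan)
    return np.round(out,2)
E
python3 -c "
from edge import *
for f in('top_now','top_b'): print(edge(f'pics/{f}.png'))"
```

```text
[298.28 298.42 298.75 299.01 299.03 299.38 295.75 299.82]
[nan nan nan nan nan nan nan nan]
```

```bash
python3 -c "
import cv2
for f in('top_now','top_b'):
  im=cv2.imread(f'pics/{f}.png')
  for r in(182,184,186): print(f,r,im[r,292:306,2])"
```

```text
top_now 182 [127  87  87  88  89 105 145 188 216 235 239 239 239 238]
top_now 184 [ 91  89  89  89  90  95 118 163 207 233 238 238 238 238]
top_now 186 [ 89  96 114 131 132 117 121 157 194 216 227 228 223 215]
top_b 182 [181 198 198 178 125 105 143 181 208 228 232 232 232 232]
top_b 184 [183 198 197 176 122  95 123 165 203 227 232 232 232 232]
top_b 186 [189 200 198 180 141 109 116 154 193 216 222 222 216 208]
```

The feel data conflict because this grasp was preloaded (17 N sideways, 15 N vertical). I release, see where the carriage settles, then re-pinch cleanly.

```bash
python3 -m creep '[[0,0,0,0,200],[0,0,0,0,100],[0,0,0,0,100],[0,0,0,0,100],[0,0,0,0,100],[0,0,0,0,100]]'
python3 - <<'E'
from go import *
info()
n=np.mean([read_camera("top").astype(float) for _ in range(4)],0).astype(np.uint8)
cv2.imwrite("pics/top_c.png",cv2.cvtColor(n,cv2.COLOR_RGB2BGR))
for f in('top_now','top_b','top_c'):
  im=cv2.imread(f'pics/{f}.png')
  for r in(182,184): print(f,r,im[r,296:304,2])
E
```

```text
t: 16.92
tool_pos: [0.6409, 0.0093, 0.0605]
orientation: [-2.073, -2.36, -0.0]
force: [0.0, -0.2, 0.2]
opening: 0.0487
t 16.92 p [0.6409 0.0093 0.0605] q [-0.07  0.35  1.51  0.    1.29 -0.19] F [ 0.  -0.2  0.2] op 0.0487 x [-0.129  0.992  0.   ] y [0.992 0.129 0.   ] z [ 0.  0. -1.] yawY 7.41
top_now 182 [ 89 105 145 188 216 235 239 239]
top_now 184 [ 90  95 118 163 207 233 238 238]
top_b 182 [125 105 143 181 208 228 232 232]
top_b 184 [122  95 123 165 203 227 232 232]
top_c 182 [101  99 140 181 210 228 233 232]
top_c 184 [ 94  94 121 162 202 226 232 232]
```

The cell edge is at the same place to about 0.2 mm in all three pictures, which suggests a detent. A decisive test is a clean pinch, 2 mm forward, release, and see whether it springs back.

```bash
python3 -m creep '[[-0.0033,-0.0022,0,0,100],[0,0,0,0,100],[0,0,0,0,255],[0,0,0,0,255],[0,0,0,0,255],[0,0,0,0,255],[0,0,0,0,255],[0,0,0,0,255],[0,0,0,0,255],[0,0,0,0,255]]' 25
f(){ grep -E "pos|for" | tr '\n' ' '; echo; }
python3 -m creep '[[-0.0007,0,0,0,255],[0,0,0,0,255]]'|f
python3 -m creep '[[-0.0007,0,0,0,255],[0,0,0,0,255]]'|f
python3 -m creep '[[-0.0007,0,0,0,255],[0,0,0,0,255]]'|f
python3 - <<'E'
from go import *
info()
n=np.mean([read_camera("top").astype(float) for _ in range(4)],0).astype(np.uint8)
cv2.imwrite("pics/top_d.png",cv2.cvtColor(n,cv2.COLOR_RGB2BGR))
for f in('top_c','top_d'):
  im=cv2.imread(f'pics/{f}.png')
  for r in(182,184): print(f,r,im[r,296:304,2])
E
```

```text
t: 17.95
tool_pos: [0.6383, 0.0055, 0.0606]
orientation: [-2.073, -2.359, 0.002]
force: [-3.7, -1.1, 3.9]
opening: 0.0137
tool_pos: [0.6384, 0.0049, 0.0606] force: [-5.2, -0.8, 3.1] 
tool_pos: [0.6385, 0.0041, 0.0605] force: [-5.3, -0.7, 3.4] 
tool_pos: [0.6386, 0.0032, 0.0605] force: [-5.7, -0.9, 3.2] 
t 18.45 p [0.6386 0.0032 0.0605] q [-0.08  0.34  1.52 -0.    1.29 -0.2 ] F [-5.7 -0.9  3.2] op 0.0135 x [-0.129  0.992 -0.   ] y [ 0.992  0.129 -0.002] z [-0.001 -0.    -1.   ] yawY 7.39
top_c 182 [101  99 140 181 210 228 233 232]
top_c 184 [ 94  94 121 162 202 226 232 232]
top_d 182 [197 176 134 146 182 209 227 232]
top_d 184 [197 176 130 140 179 207 227 232]
```

It moved freely by about 2.3 mm with almost no force. I continue to just before the next resistance (≈0.0025) and release there.

```bash
f(){ grep -E "pos|for" | tr '\n' ' '; echo; }
python3 -m creep '[[-0.0005,0,0,0,255],[0,0,0,0,255]]'|f
python3 -m creep '[[0,0,0,0,200],[0,0,0,0,100],[0,0,0,0,100],[0,0,0,0,100],[0,0,0,0,100],[0,0,0,0,100]]'|f
python3 - <<'E'
from go import *
info()
n=np.mean([read_camera("top").astype(float) for _ in range(4)],0).astype(np.uint8)
cv2.imwrite("pics/top_e.png",cv2.cvtColor(n,cv2.COLOR_RGB2BGR))
for f in('top_c','top_d','top_e'):
  im=cv2.imread(f'pics/{f}.png')
  for r in(182,184): print(f,r,im[r,296:304,2])
E
```

```text
tool_pos: [0.6387, 0.0028, 0.0606] force: [-4.5, -0.6, 3.3] 
tool_pos: [0.6395, 0.003, 0.0607] force: [-0.3, 0.3, -0.7] 
t 19.32 p [0.6395 0.003  0.0607] q [-0.08  0.34  1.51  0.    1.29 -0.2 ] F [-0.3  0.3 -0.7] op 0.0489 x [-0.129  0.992 -0.   ] y [0.992 0.129 0.   ] z [ 0. -0. -1.] yawY 7.39
top_c 182 [101  99 140 181 210 228 233 232]
top_c 184 [ 94  94 121 162 202 226 232 232]
top_d 182 [197 176 134 146 182 209 227 232]
top_d 184 [197 176 130 140 179 207 227 232]
top_e 182 [199 178 135 146 183 209 227 232]
top_e 184 [198 177 128 129 169 205 226 232]
```

It stayed put, about 2.7 mm further on. That agrees with the camera's 2–2.9 mm shortfall and with the felt centre (resistance at 0.0022 going forward, 0.0030 going back). I back off and verify.

```bash
python3 -m creep '[[0,0,0,0,0],[0,0,0,0,0],[0,0,-0.02,0,0],[0,0,-0.03,0,0],[0,0,-0.04,0,0],[0,0,-0.04,0,0],[0,-0.03,0,0,0],[0,-0.04,0,0,0],[0,-0.04,0,0,0],[0,-0.04,0,0,0],[0,-0.025,0,0,0],[0,0,0,0,0]]'
python3 - <<'E'
from go import *
info()
n=np.mean([read_camera("top").astype(float) for _ in range(4)],0).astype(np.uint8)
cv2.imwrite("pics/top_f.png",cv2.cvtColor(n,cv2.COLOR_RGB2BGR))
for f in('top_now','top_f'):
  im=cv2.imread(f'pics/{f}.png')
  for r in(182,184): print(f,r,im[r,296:304,2])
b=cv2.imread("pics/top0.png")
c=(265,165,325,210); f=lambda im:cv2.resize(im[c[1]:c[3],c[0]:c[2]],None,fx=13,fy=13,interpolation=cv2.INTER_CUBIC)
cv2.imwrite("pics/f1.png",f(cv2.imread("pics/top_f.png")))
E
```

```text
t: 20.52
tool_pos: [0.462, -0.0198, 0.1902]
orientation: [-2.073, -2.359, 0.002]
force: [0.4, 0.8, -0.1]
opening: 0.0929
t 20.52 p [ 0.462  -0.0198  0.1902] q [-0.15 -0.24  1.87 -0.    1.51 -0.28] F [ 0.4  0.8 -0.1] op 0.0929 x [-0.128  0.992  0.   ] y [ 0.992  0.128 -0.002] z [-0.002 -0.    -1.   ] yawY 7.36
top_now 182 [ 89 105 145 188 216 235 239 239]
top_now 184 [ 90  95 118 163 207 233 238 238]
top_f 182 [ 90  90 109 151 189 215 234 238]
top_f 184 [ 90  89 100 132 174 211 233 238]
```

View pics/f1.png

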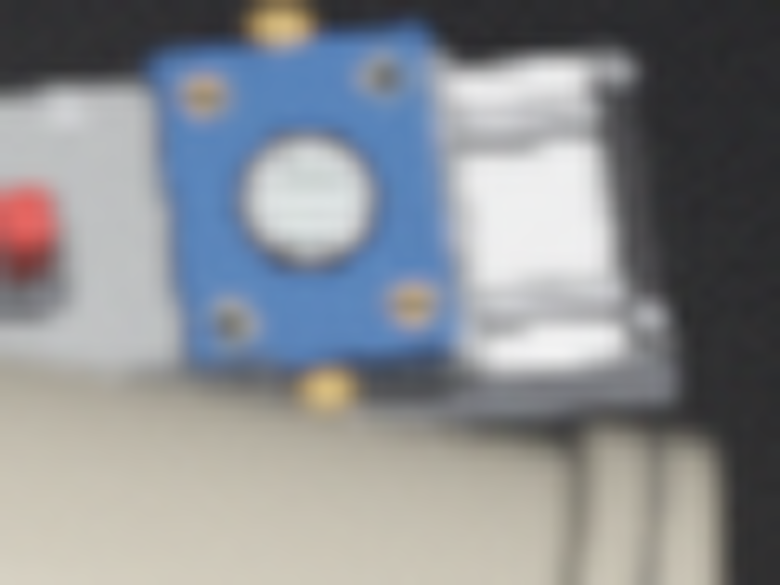

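The estimates now bracket the station. The bump midpoint and green mark in the pictures lie between the two rest positions, the first about 1.2 mm short and this one about 1.2 mm past. Neither moved on release, so I'll set it at the middle (TCP y ≈ 0.0042), which is safe under every estimate.

```bash
python3 -m creep '[[0,0.035,0,0,0],[0,0.04,0,0,0],[0,0.04,0,0,0],[0,0.04,0,0,0],[0,0.0186,0.02,0,0],[0,0,0.04,0,60],[0,0,0.04,0,100],[0,0,0.028,0,100],[0,0,0,0,100],[0,0,0,0,100]]'
python3 - <<'E'
from go import *
info(); to([.6384,.0028,.06])
E
```

```text
t: 21.55
tool_pos: [0.6367, 0.0031, 0.0601]
orientation: [-2.071, -2.357, 0.005]
force: [0.1, -0.4, 0.9]
opening: 0.0647
t 21.55 p [0.6367 0.0031 0.0601] q [-0.08  0.34  1.52  0.    1.29 -0.2 ] F [ 0.1 -0.4  0.9] op 0.0647 x [-0.129  0.992  0.001] y [ 0.992  0.129 -0.005] z [-0.005  0.    -1.   ] yawY 7.41
tool shift [-0.0005  0.0016  0.0001]
```

```bash
f(){ grep -E "pos|for|op" | tr '\n' ' '; echo; }
python3 -m creep '[[0,0.0005,0,0,160],[0,0,0,0,255],[0,0,0,0,255],[0,0,0,0,255],[0,0,0,0,255],[0,0,0,0,255],[0,0,0,0,255],[0,0,0,0,255]]' 25|f
python3 -m creep '[[0.0005,0,0,0,255],[0,0,0,0,255]]'|f
python3 -m creep '[[0.0005,0,0,0,255],[0,0,0,0,255]]'|f
python3 -m creep '[[0.0005,0,0,0,255],[0,0,0,0,255]]'|f
```

```text
tool_pos: [0.6387, 0.0028, 0.0629] force: [0.2, 0.1, 1.8] opening: 0.0133 
tool_pos: [0.6386, 0.0031, 0.0629] force: [-0.3, -1.8, 1.8] opening: 0.0132 
tool_pos: [0.6386, 0.0033, 0.0629] force: [1.6, -3.2, 2.7] opening: 0.013 
tool_pos: [0.6385, 0.0036, 0.0628] force: [1.2, -5.3, 2.5] opening: 0.0134
```

The clean grasp settles it. From the present seat, going back is elastically resisted (−5 N at 0.8 mm) and going forward was resisted too. The free stretch from 0.011 to 0.0045, centred 5 mm before this, was the bump's top. So y≈0.0027 is the clicked-in seat. I'll return to it and let go.

```bash
f(){ grep -E "t:|pos|for|op" | tr '\n' ' '; echo; }
python3 -m creep '[[-0.0005,0,0,0,255],[-0.0008,0,0,0,255],[0,0,0,0,255]]'|f
python3 -m creep '[[0,0,0,0,200],[0,0,0,0,50],[0,0,0,0,0],[0,0,0,0,0],[0,0,0,0,0],[0,0,0,0,0],[0,0,-0.01,0,0],[0,0,-0.03,0,0],[0,0,-0.04,0,0],[0,0,-0.04,0,0],[0,0,-0.01,0,0]]'|f
python3 -m creep '[[0,-0.03,0,0,0],[0,-0.04,0,0,0],[0,-0.04,0,0,0],[0,-0.04,0,0,0],[0,-0.035,0,0,0],[-0.03,0,0,0.12,0],[0,0,0,0.12,0],[0,0,0,0.12,0],[0,0,0,0.12,0],[0,0,0,0.12,0],[0,0,0,0.12,0],[0,0,0,0.12,0]]'|f
python3 -m creep '[[0,0,0,0.12,0],[0,0,0,0.12,0],[0,0,0,0.12,0],[0,0,0,0.12,0],[0,0,0,0.12,0],[0,0,0,0,0]]'|f
python3 - <<'E'
from go import *
info(); to([.4643,-.1345,.20],101.3)
n=read_camera("top")
cv2.imwrite("pics/top_g.png",cv2.cvtColor(n,cv2.COLOR_RGB2BGR))
for f in('top_now','top_f','top_g'):
  im=cv2.imread(f'pics/{f}.png')
  for r in(182,184): print(f,r,im[r,296:304,2])
save("top",n,"g1",(230,150,350,240),6)
E
```

```text
t: 22.97 tool_pos: [0.6386, 0.0032, 0.0628] force: [0.7, -1.2, 2.7] opening: 0.0138 
t: 23.88 tool_pos: [0.6419, 0.0028, 0.202] force: [1.8, -0.9, 1.6] opening: 0.0821 
t: 24.88 tool_pos: [0.4591, -0.0506, 0.1936] force: [0.0, 0.5, -0.7] opening: 0.0927 
t: 25.38 tool_pos: [0.4591, -0.0506, 0.1935] force: [-0.1, 0.2, 0.6] opening: 0.0936 
t 25.38 p [ 0.4591 -0.0506  0.1935] q [-0.22 -0.25  1.87 -0.    1.51  1.1 ] F [-0.1  0.2  0.6] op 0.0936 x [0.968 0.251 0.001] y [ 0.251 -0.968  0.001] z [ 0.001 -0.    -1.   ] yawY -75.45
tool shift [-0.016   0.0825 -0.0065]
world turn deg -3.25 twist rad (tool z down => minus) 0.0567
top_now 182 [ 89 105 145 188 216 235 239 239]
top_now 184 [ 90  95 118 163 207 233 238 238]
top_f 182 [ 90  90 109 151 189 215 234 238]
top_f 184 [ 90  89 100 132 174 211 233 238]
top_g 182 [ 91  92 110 151 191 216 235 240]
top_g 184 [ 89  94 107 147 187 215 235 240]
```

View pics/g1.png

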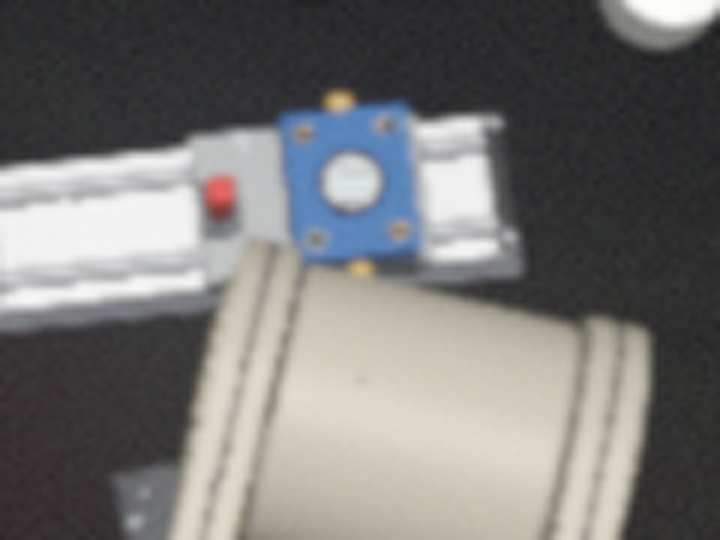

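The carriage is unchanged, with the plunger clicked and the holes at crop (304,133), (386,125), (400,230) and (316,238). Now the cover.

```bash
f(){ grep -E "t:|pos|for|op" | tr '\n' ' '; echo; }
python3 -m creep '[[-0.004,0.0206,0,0.0284,0],[-0.004,0.0206,0,0.0283,0],[-0.004,0.0206,0,0,0],[-0.004,0.0206,0,0,0],[0,0,0.03,0,0],[0,0,0.03,0,0],[0,0,0,0,0],[0,0,0,0,0]]'|f
python3 - <<'E'
from fit import *
from go import *
info(); to([.4645,-.135,.02],101.3)
u=lambda q,k,o:np.array([(np.array(p)+.5)/k-.5+o for p in q])
ch=u([(304,133),(386,125),(400,230),(316,238)],6,np.array([230,150]))
print(fitrect("top",ch,.06,yaw0=.13))
save("side",read_camera("side"),"s6",(260,120,360,195),8)
save("top",read_camera("top"),"t6",(270,180,370,255),8)
E
```

```text
t: 26.1 tool_pos: [0.4601, -0.1338, 0.1316] force: [0.1, 0.2, 0.5] opening: 0.0926 
t 26.1 p [ 0.4601 -0.1338  0.1316] q [-0.39 -0.15  1.9   0.    1.39  0.97] F [0.1 0.2 0.5] op 0.0926 x [ 0.979  0.205 -0.003] y [ 0.205 -0.979 -0.002] z [-0.004  0.002 -1.   ] yawY -78.2
tool shift [0.0044 0.0023 0.1115]
world turn deg -0.5 twist rad (tool z down => minus) 0.0088
(array([ 0.64639744, -0.06175628,  0.12218649]), np.float64(0.00021765678171707152))
```

View pics/s6.png

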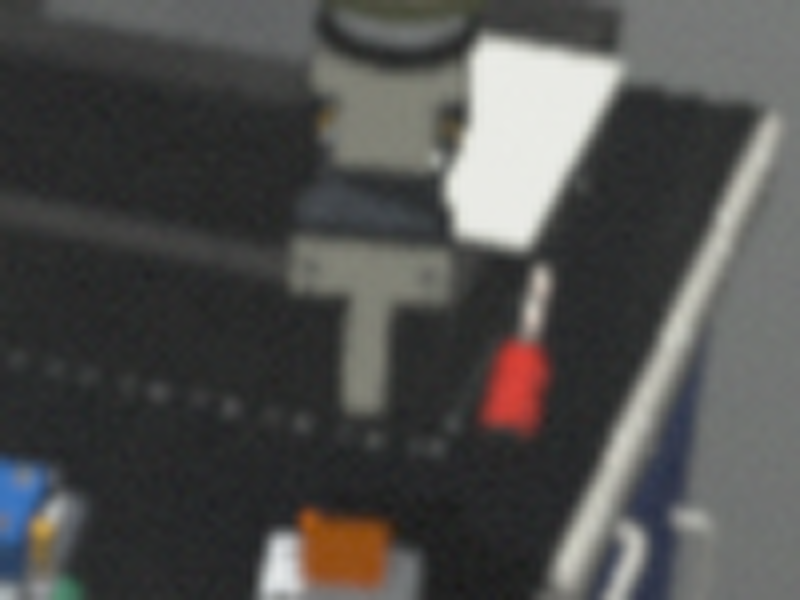

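View pics/t6.png

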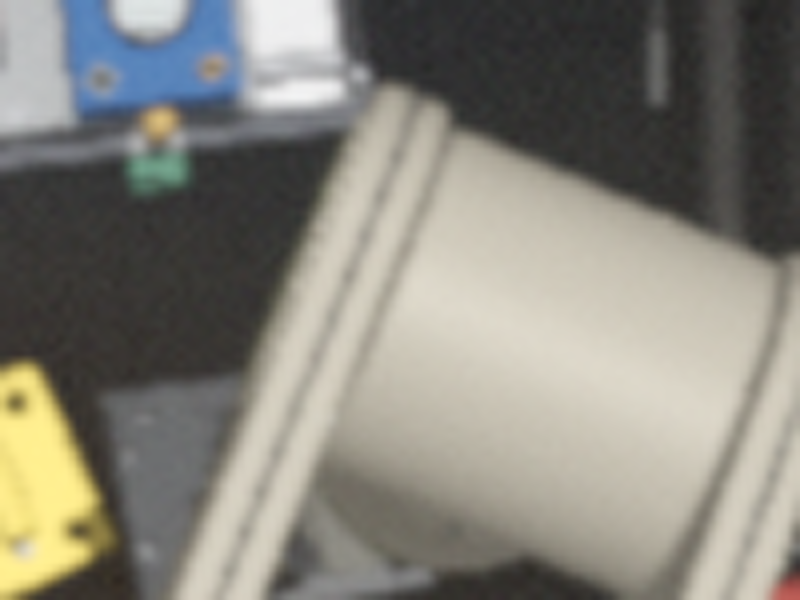

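The plunger (160,125) now sits exactly between the two bumps (137,142) and (180,142) above the green block, so it is seated. The finger is over the orange bar. I descend.

```bash
f(){ grep -E "t:|pos|for|op" | tr '\n' ' '; echo; }
python3 -m creep '[[0.003,0.001,0.02,0.0088,0],[0,0,0.03,0,0],[0,0,0.03,0,0],[0,0,0.012,0,0],[0,0,0,0,0],[0,0,0,0,0],[0,0,0,0,0],[0,0,0,0,0]]'|f
python3 - <<'E'
from go import *
info(); to([.4645,-.135,.02],101.3)
save("side",read_camera("side"),"s7",(260,140,340,200),9)
E
```

```text
t: 26.87 tool_pos: [0.4666, -0.1355, 0.0432] force: [-0.4, 0.4, 0.5] opening: 0.093 
t 26.87 p [ 0.4666 -0.1355  0.0432] q [-0.39 -0.04  1.97 -0.    1.21  0.99] F [-0.4  0.4  0.5] op 0.093 x [0.981 0.193 0.003] y [ 0.193 -0.981  0.002] z [ 0.004 -0.002 -1.   ] yawY -78.85
tool shift [-0.0021 -0.0009  0.0232]
world turn deg 0.15 twist rad (tool z down => minus) -0.0026
```

View pics/s7.png

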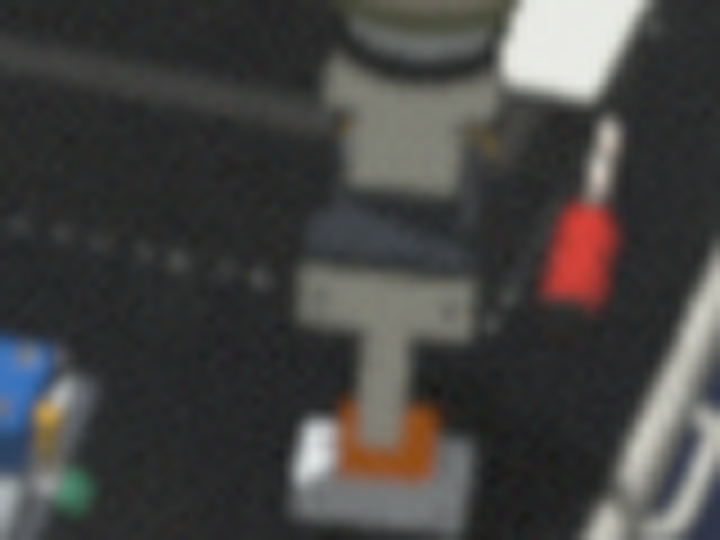

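The finger (383) is over the middle of the bar (335–438). Down the last 23 mm, then close.

```bash
f(){ grep -E "t:|pos|for|op" | tr '\n' ' '; echo; }
python3 -m creep '[[-0.001,0,0.01,0,0],[-0.0005,-0.0005,0.01,0,0],[0,0,0.002,0,0],[0,0,0,0,0],[0,0,0,0,0],[0,0,0,0,0]]'|f
python3 -m creep '[[0,0,0,0,100],[0,0,0,0,160],[0,0,0,0,200],[0,0,0,0,255],[0,0,0,0,255],[0,0,0,0,255],[0,0,0,0,255],[0,0,0,0,255],[0,0,0,0,255],[0,0,0,0,255],[0,0,0,0,255],[0,0,0,0,255]]' 35|f
python3 - <<'E'
from go import *
info()
E
```

```text
t: 27.42 tool_pos: [0.4631, -0.1346, 0.0186] force: [-0.9, -0.2, 0.4] opening: 0.0934 
t: 28.42 tool_pos: [0.4632, -0.1346, 0.0186] force: [-0.5, 0.3, -0.3] opening: 0.0175 
t 28.42 p [ 0.4632 -0.1346  0.0186] q [-0.39 -0.01  1.99 -0.    1.16  0.99] F [-0.5  0.3 -0.3] op 0.0175 x [0.981 0.193 0.   ] y [ 0.193 -0.981  0.   ] z [ 0. -0. -1.] yawY -78.87
```

```bash
f(){ grep -E "t:|pos|for|op" | tr '\n' ' '; echo; }
python3 -m creep '[[0,0,0,0,255],[0,0,0,0,255],[0,0,0,0,255],[0,0,0,0,255]]' 35|f
python3 -m creep '[[0,0,-0.005,0,255],[0,0,-0.015,0,255],[0,0,-0.025,0,255],[0,0,-0.03,0,255],[0,0,-0.03,0,255],[0,0,-0.02,0,255],[0,0,0,0,255],[0,0,0,0,255],[0,0,0,0,255]]'|f
python3 - <<'E'
from go import *
info()
im=read_camera("side");save("side",im,"s8",(250,120,350,195),8)
to([.6464,-.0618,.14],97.4)
E
```

```text
t: 28.75 tool_pos: [0.4632, -0.1347, 0.0187] force: [0.4, -0.9, -0.5] opening: 0.0135 
t: 29.5 tool_pos: [0.4624, -0.1342, 0.1423] force: [-0.8, -0.2, -2.1] opening: 0.0134 
t 29.5 p [ 0.4624 -0.1342  0.1423] q [-0.39 -0.15  1.89  0.    1.41  0.99] F [-0.8 -0.2 -2.1] op 0.0134 x [ 0.981  0.193 -0.002] y [ 0.193 -0.981 -0.001] z [-0.002  0.001 -1.   ] yawY -78.86
tool shift [ 0.1946 -0.0355  0.002 ]
world turn deg -3.74 twist rad (tool z down => minus) 0.0652
```

View pics/s8.png

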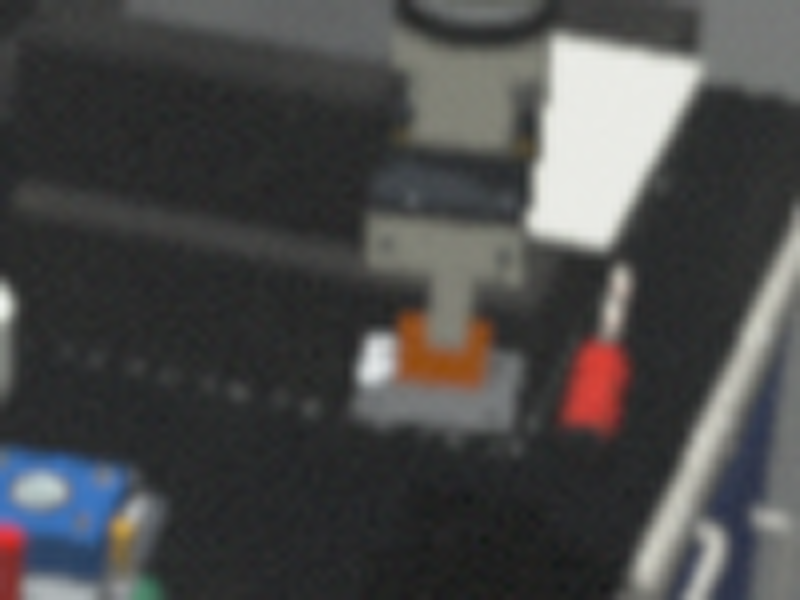

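Lifted level in the fingers; the bar centre (445) is slightly left (+x) of the finger (450). This matches the 1.5–2 mm offset from the top view. I carry it to above the cell, high first.

```bash
f(){ grep -E "t:|pos|for|op" | tr '\n' ' '; echo; }
python3 -m creep '[[0.012,-0.002,0,0,255],[0.024,-0.0044,0,0,255],[0.028,-0.0052,0,0,255],[0.028,-0.0052,0,0,255],[0.028,-0.0052,0,0,255],[0.028,-0.0052,0,0,255],[0.024,-0.0044,0,0,255],[0.016,-0.003,0,0,255],[0.0047,-0.0009,0,0.0326,255],[0,0,0,0.0326,255],[0,0,0,0,255],[0,0,0,0,255]]'|f
python3 -m creep '[[0,0,0,0,255],[0,0,0,0,255],[0,0,0,0,255]]'|f
python3 - <<'E'
from go import *
info()
to([.6447,-.0621,.0907],97.4)
im=np.mean([read_camera("side").astype(float) for _ in range(3)],0).astype(np.uint8);save("side",im,"s9",(220,130,300,190),10)
im=read_camera("top");save("top",im,"t9",(220,120,340,210),6)
E
```

```text
t: 30.55 tool_pos: [0.6442, -0.0623, 0.1413] force: [-0.4, 0.3, -1.1] opening: 0.0133 
t: 30.8 tool_pos: [0.6451, -0.0627, 0.1435] force: [0.3, -0.6, -0.4] opening: 0.0138 
t 30.8 p [ 0.6451 -0.0627  0.1435] q [-0.18  0.29  1.42 -0.    1.43  1.27] F [ 0.3 -0.6 -0.4] op 0.0138 x [ 0.992  0.129 -0.   ] y [ 0.129 -0.992 -0.   ] z [-0.  0. -1.] yawY -82.59
tool shift [-0.0003 -0.0006  0.0528]
world turn deg -0.01 twist rad (tool z down => minus) 0.0002
```

View pics/s9.png

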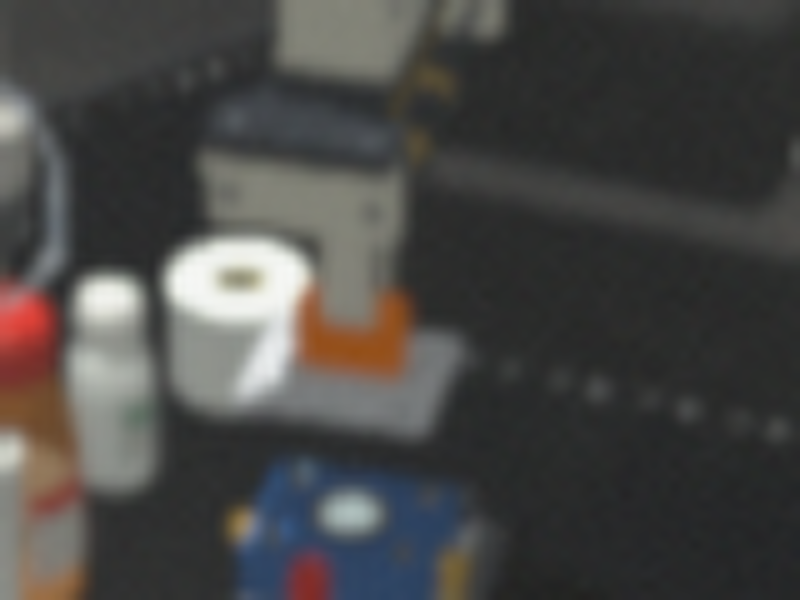

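View pics/t9.png

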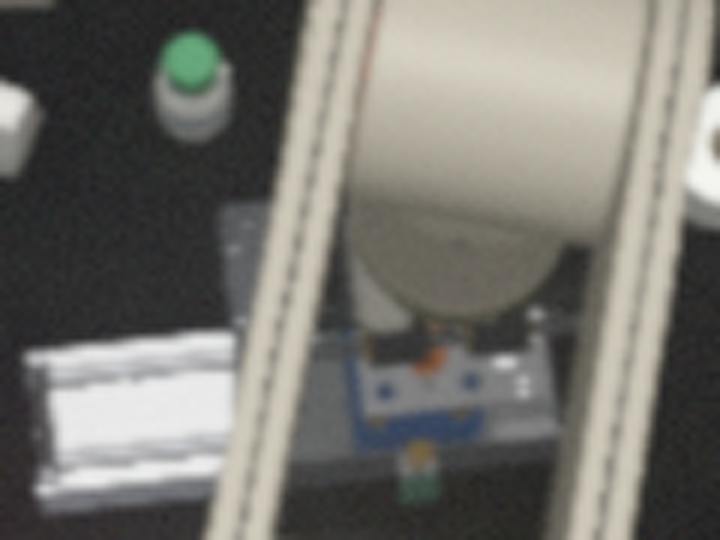

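The top view shows the cover's two front holes at (385,391) and (471,381), over the cell's front holes at (375,420) and (462,412). The plunger (422,452) is still between its bumps. The bystanders are clear. I lower to about 2 cm above.

```bash
f(){ grep -E "t:|pos|for|op" | tr '\n' ' '; echo; }
python3 -m creep '[[0,0,0.01,0,255],[0,0,0.015,0,255],[0,0,0.01,0,255],[0,0,0.005,0,255],[0,0,0,0,255],[0,0,0,0,255],[0,0,0,0,255],[0,0,0,0,255]]'|f
python3 - <<'E'
from go import *
info()
im=np.mean([read_camera("side").astype(float) for _ in range(3)],0).astype(np.uint8);save("side",im,"s10",(225,150,285,195),13)
cv2.imwrite("pics/side_r.png",im[:,:,::-1])
im=np.mean([read_camera("top").astype(float) for _ in range(3)],0).astype(np.uint8);save("top",im,"t10",(265,160,325,205),13)
E
```

```text
t: 31.67 tool_pos: [0.6461, -0.0627, 0.1047] force: [-0.3, -0.2, -2.6] opening: 0.0136 
t 31.67 p [ 0.6461 -0.0627  0.1047] q [-0.18  0.32  1.45 -0.    1.36  1.27] F [-0.3 -0.2 -2.6] op 0.0136 x [0.992 0.129 0.002] y [ 0.129 -0.992  0.001] z [ 0.002 -0.    -1.   ] yawY -82.6
```

View pics/s10.png

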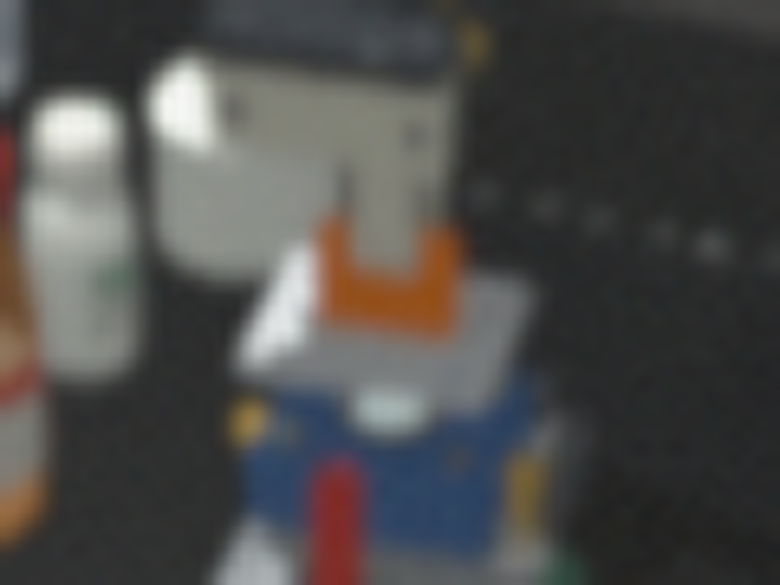

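View pics/t10.png

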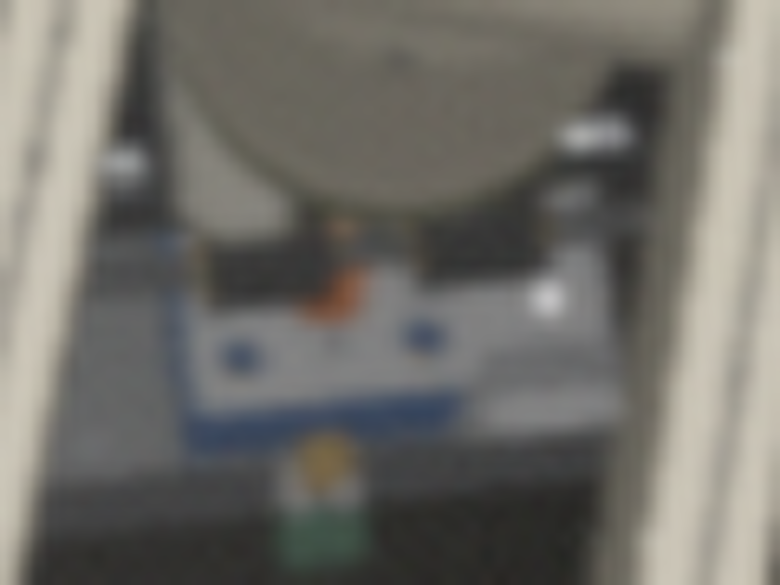

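```bash
python3 - <<'E'
from fit import *
u=lambda q,k,o:np.array([(np.array(p)+.5)/k-.5+np.array(o) for p in q])
g=u([(304,133),(386,125),(400,230),(316,238)],6,(230,150))   # cell holes, top cam, station
H=[back("top",q,.06)[:2] for q in g]; C=np.mean(H,0); print("cell C",C)
ex=np.array([.9917,.129]);ey=np.array([-.129,.9917])
# f1 more precise picture (k=13)
g2=u([(204,96),(385,76),(413,304),(232,322)],13,(265,165)); H2=[back("top",q,.06)[:2] for q in g2];C2=np.mean(H2,0);print("cell C from f1",C2, "yaw",np.arctan2(*(-(H2[0]-H2[1])[:1]-0,(H2[0]-H2[1])[1])))
print("front hole mid", (H[2]+H[3])/2,(H2[2]+H2[3])/2)
t=u([(241,357),(424,336)],13,(265,160))
for z in(.0885,.091):
  T=[back("top",q,z)[:2] for q in t]; m=np.mean(T,0); cc=m+.027*ex
  print(z,"cover holes",np.round(T,4).tolist(),"dist",np.linalg.norm(T[0]-T[1]),"yaw",np.arctan2(*(lambda d:(-d[0],d[1]))(T[0]-T[1])),"cover C",cc,"err cover-cell in slide x,y",(cc-C2)@ex,(cc-C2)@ey)
# window centre
print("win",back("top",u([(309,200)],13,(265,165))[0],.06))
# side: plate corners (top face z .091): left-near, right-near(bottom), right-far
for nm,p in(("near-left",(237,366)),("near-right",(487,411)),("far-right",(535,288))):
  print(nm,back("side",u([p],13,(225,150))[0],.0885))
for sx,sy,nm in((1,1,"nl"),(-1,1,"nr"),(-1,-1,"fr")):
  print(nm,C2+sx*.038*ex+sy*.032*ey)
E
```

```text
cell C [ 0.64639744 -0.06175628]
cell C from f1 [ 0.64624474 -0.06206594] yaw [0.12809525]
front hole mid [ 0.61961488 -0.0651829 ] [ 0.61952183 -0.06547166]
0.0885 cover holes [[0.6188, -0.0453], [0.6243, -0.0867]] dist 0.041699398138161585 yaw 0.13217078906056628 cover C [ 0.6482998  -0.06252947] err cover-cell in slide x,y 0.001978205981543189 -0.0007247913090836985
0.091 cover holes [[0.6183, -0.0452], [0.6238, -0.0865]] dist 0.041626194611018685 yaw 0.13217078906056712 cover C [ 0.64782377 -0.0623785 ] err cover-cell in slide x,y 0.001525607707438061 -0.0005136619847870042
win [ 0.64604677 -0.06219109  0.06      ]
near-left [ 0.6803964  -0.02362017  0.0885    ]
near-right [ 0.60159585 -0.03033239  0.0885    ]
far-right [ 0.61196089 -0.09848574  0.0885    ]
nl [ 0.67980134 -0.02542954]
nr [ 0.60443214 -0.03523354]
fr [ 0.61268814 -0.09870234]
```

Top camera: the cover is about 1.7 mm too far in slide x and −0.6 mm in y, with yaw matched (0.132 vs 0.128). I correct it and lower to about 12 mm gap.

```bash
f(){ grep -E "t:|pos|for|op" | tr '\n' ' '; echo; }
python3 -m creep '[[-0.0015,-0.0005,0.004,0,255],[0,0,0.005,0,255],[0,0,0.003,0,255],[0,0,0,0,255],[0,0,0,0,255],[0,0,0,0,255],[0,0,0,0,255],[0,0,0,0,255],[0,0,0,0,255]]'|f
python3 - <<'E'
from go import *
info()
im=np.mean([read_camera("side").astype(float) for _ in range(4)],0).astype(np.uint8);save("side",im,"s11",(225,150,285,195),13)
im=np.mean([read_camera("top").astype(float) for _ in range(4)],0).astype(np.uint8);save("top",im,"t11",(265,160,325,205),13)
E
```

```text
t: 32.72 tool_pos: [0.644, -0.0623, 0.0919] force: [0.3, 0.5, -1.8] opening: 0.0133 
t 32.72 p [ 0.644  -0.0623  0.0919] q [-0.18  0.33  1.47 -0.    1.34  1.27] F [ 0.3  0.5 -1.8] op 0.0133 x [0.992 0.129 0.   ] y [ 0.129 -0.992  0.   ] z [ 0. -0. -1.] yawY -82.6
```

View pics/s11.png

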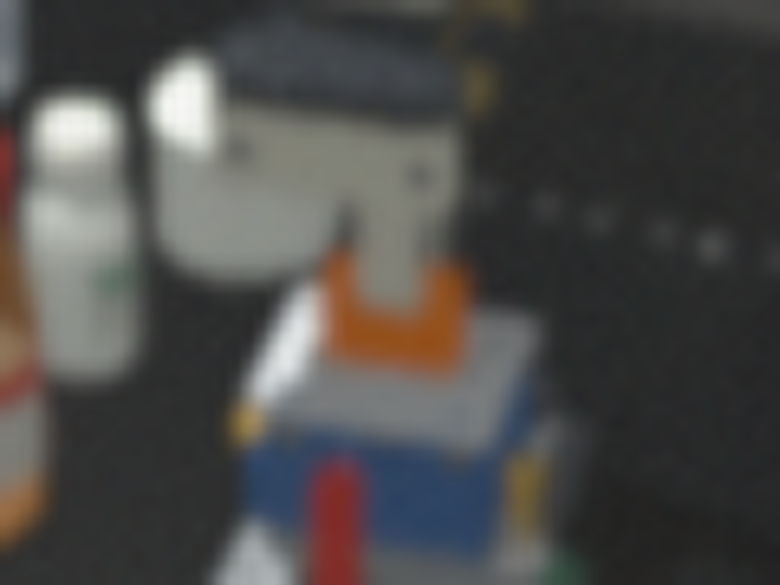

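View pics/t11.png

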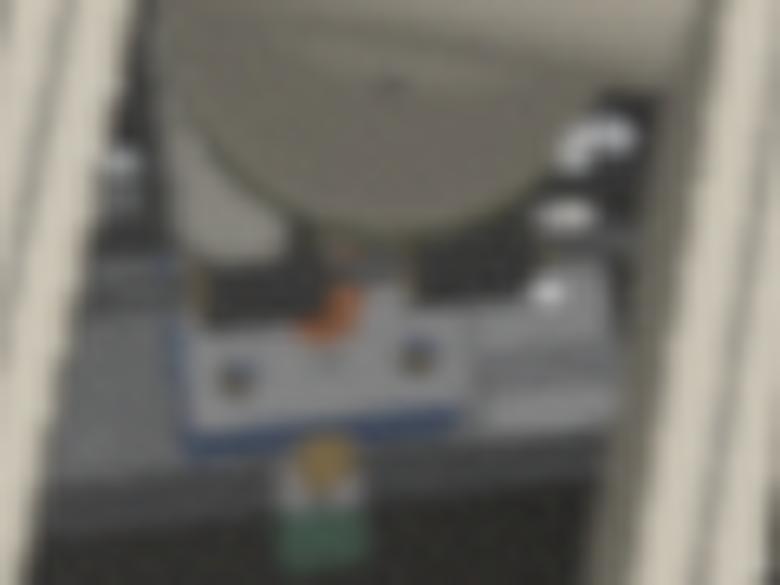

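The cell's brass inserts now show through the cover's holes at (236,378) and (417,358). I check numerically and allow for settling.

```bash
python3 -m creep '[[0,0,0,0,255],[0,0,0,0,255],[0,0,0,0,255],[0,0,0,0,255],[0,0,0,0,255],[0,0,0,0,255]]'; python3 - <<'E'
from fit import *
from go import *
info()
im=np.mean([read_camera("top").astype(float) for _ in range(6)],0).astype(np.uint8);save("top",im,"t12",(275,180,307,204),24)
ex=np.array([.9917,.129]);ey=np.array([-.129,.9917]);C=np.array([.6463,-.0620])
u=lambda q,k,o:np.array([(np.array(p)+.5)/k-.5+np.array(o) for p in q])
t=u([(236,378),(417,358)],13,(265,160)); z=p[2]-.0187
for dz in(.0025,.005):
  T=[back("top",q,z+dz)[:2] for q in t]; c=np.mean(T,0)+.027*ex; print("under z",z,"cover C",c,"err",(c-C)@ex,(c-C)@ey)
# predicted: where cover hole (underside/top) and cell insert should appear if aligned
for s in(1,-1):
  h=C-.027*ex+s*.021*ey
  for zz,n in((.06,"insert"),(z,"cov under"),(z+.005,"cov top")): print(s,n,np.round((proj("top",[*h,zz])-[275,180]+.5)*24-.5,0))
E
```

```text
t: 33.62
tool_pos: [0.6438, -0.0622, 0.0916]
orientation: [3.135, 0.203, -0.0]
force: [-0.5, -0.8, -1.1]
opening: 0.0135
t 33.62 p [ 0.6438 -0.0622  0.0916] q [-0.18  0.33  1.47 -0.    1.34  1.27] F [-0.5 -0.8 -1.1] op 0.0135 x [ 0.992  0.129 -0.   ] y [ 0.129 -0.992  0.   ] z [-0. -0. -1.] yawY -82.6
under z 0.07294425117728257 cover C [ 0.64577099 -0.06197853] err -0.0005218546502933196 8.953035362006077e-05
under z 0.07294425117728257 cover C [ 0.64530368 -0.06182989] err -0.0009661024267442391 0.00029722376752592183
1 insert [189. 237.]
1 cov under [194. 218.]
1 cov top [196. 211.]
-1 insert [523. 200.]
-1 cov under [531. 180.]
-1 cov top [534. 173.]
```

View pics/t12.png

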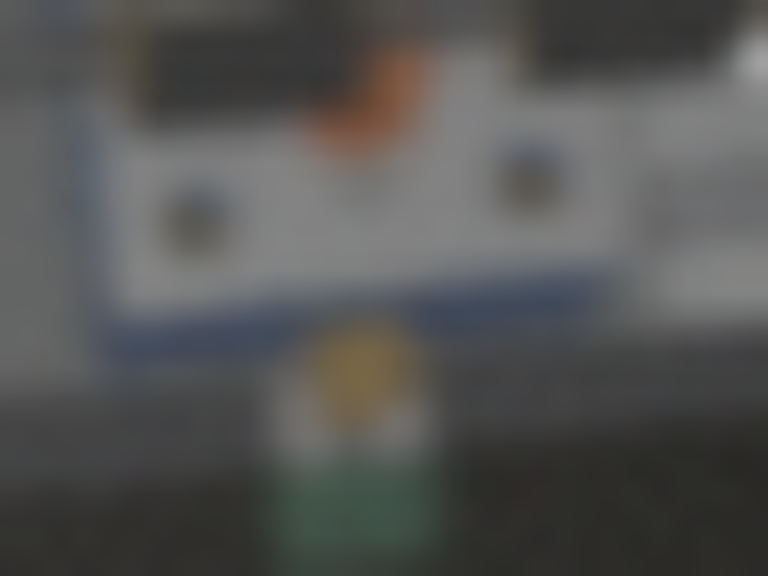

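The error is about −0.7 mm in x and +0.2 mm in y, with a 13 mm gap. The observed holes (198,215) and (531,180) match the predicted (195,215) and (533,177). After a final 0.6 mm touch-up and settling, I hand in.

```bash
python3 -m creep '[[0.0006,0,0.0005,0,255],[0,0,0,0,255],[0,0,0,0,255],[0,0,0,0,255],[0,0,0,0,255],[0,0,0,0,255],[0,0,0,0,255],[0,0,0,0,255],[0,0,0,0,255],[0,0,0,0,255],[0,0,0,0,255],[0,0,0,0,255]]'; python3 - <<'E'
from go import *
info(); print(np.round(s['dq'],3))
im=read_camera("top"); save("top",im,"t13",(170,110,370,260),4)
im=read_camera("side"); save("side",im,"s13",(190,120,350,240),5)
E
```

```text
t: 34.92
tool_pos: [0.6444, -0.0622, 0.0911]
orientation: [3.135, 0.203, 0.0]
force: [0.5, -0.4, -2.3]
opening: 0.013
t 34.92 p [ 0.6444 -0.0622  0.0911] q [-0.18  0.33  1.47 -0.    1.34  1.27] F [ 0.5 -0.4 -2.3] op 0.013 x [0.992 0.129 0.   ] y [ 0.129 -0.992  0.   ] z [ 0. -0. -1.] yawY -82.6
[-0.001  0.     0.001 -0.001  0.     0.001]
```

View pics/t13.png

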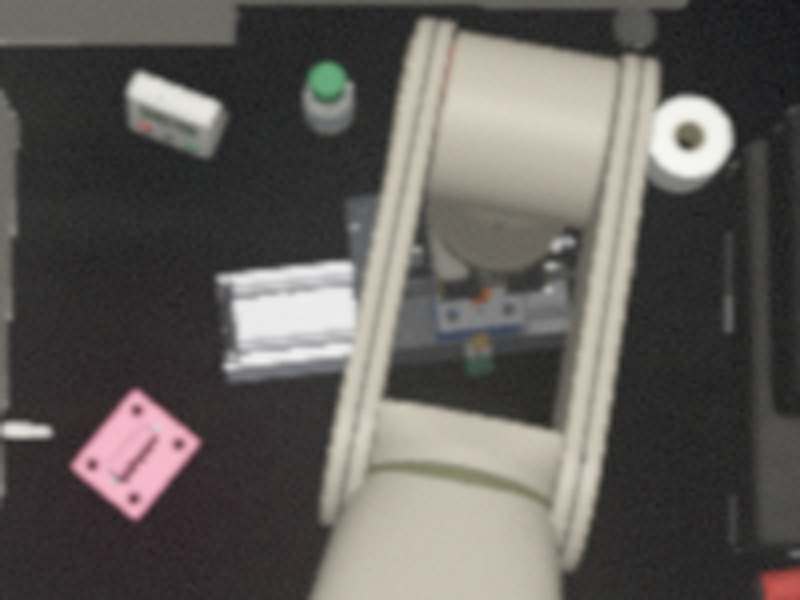

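View pics/s13.png

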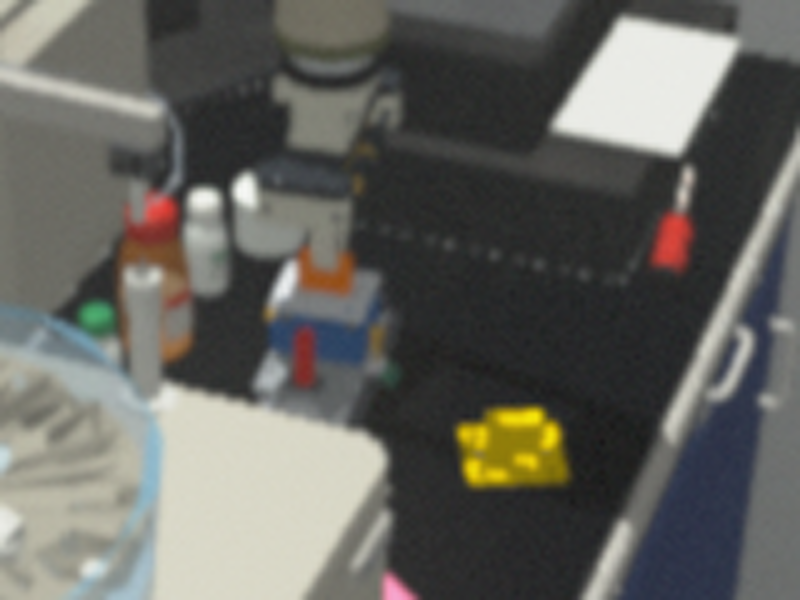

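The cover hovers over the cell, holes in line at top crop (452,316) and (508,309). The bystanders are at their starting places and the arm is still.

```bash
python3 -c "
from plant import *
print(close_job())"
```

```text
the job is handed in; nothing more can be done
None
```

I slid the carriage to the work station by its red post and let go of it. I then picked up the cover by its orange grip and handed the job in at about 35 s while holding it over the cell.

**Carriage:** My first release left it about 2.7 mm short, resting on the bump before the station. I pinched the post again, felt for the seat (resistance both ways) and released it there. The last pictures show the brass plunger between its two bumps beside the green mark.

**Cover:**

| Check | Last reading |
|---|---|
| Gap above the cell | about 12 mm |
| Level | tool vertical to within 0.001 rad |
| Hole alignment, top camera | within 1 mm before a final 0.6 mm correction, not re-measured after it |
| Turn relative to the cell | about 0.004 rad |
| Force on the tool | about the cover's own 2 N weight, no sign of contact |

**Bystanders:** Those visible in the last pictures stand where they started. The red felt marker was outside those crops and I did not check it.

**Disagreements:**
- A rough reading of the plate's corners in the side camera, taken before the last corrections, was off by 1–5 mm. I trusted the top camera, where the cell's brass inserts showed through the cover's holes.
- The second pinch of the post was loaded sideways (about 17–25 N), so its force readings misled me until I repeated it cleanly.

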